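# Cap the ink pots on the turntable press

## Task

Press the lids onto all the ink pots on the bench: stand the pots in the turntable's nests, push the turntable round from detent to detent by its posts to bring each pot under the ram, and there push the valve lever fully over to the left (its green-dot side), hold it for a good second and let it recentre. Cap them from light to dark: white, yellow, red, blue (some may be missing). Finally stand all the capped pots upright in the orange tray, leave the turntable resting in a detent and the lever centred, and do not disturb the other things on the bench.

Things in the scene. Friction and masses are not known exactly. Their poses are not given: they have to be found in the camera images.
- press: fixed capping press. Origin on the bench on the turntable's axis; at yaw 0 x points away from the robot, y to its left. Round aluminium turntable, diameter 300, top 57 above the bench. Blue column 70 x 70, 245 tall, at y 218; its arm (56 wide, 186 to 236 above the bench) reaches in to y 52, over the press station at y 95, so only the nests at +x, -x and -y are free from above
- index_table (a joint): turntable angle, rad, anticlockwise seen from above, endless. Sprung detents at each multiple of pi/2: the four nests are then at the press's +x, +y, -x and -y, 95 from the axis. Pushed past half way (45 degrees) it goes on by itself to the next detent; let go sooner it returns. Takes at most about 10 N at a post; settles within 1.5 s to 0.06 rad of the detent
- ram_face (a point): centre of the underside of the round ram (diameter 54, black rubber) over the press station. With the lever centred it is 149.5 above the bench; with the lever fully over to the left it is 30 lower, in proportion between (60 mm per rad of lever)
- valve_lever (a joint): tilt of the valve lever in rad: 0 upright (spring-centred), positive towards the valve's +y, stops at -0.5 and +0.5. Positive drives the ram down, negative raises it. About 10 N at most at the stick; it recentres by itself when let go
- valve: fixed lever valve left of the press: grey block 50 x 80, 57 tall, on a foot 80 x 110. Origin under its centre; the lever swings along its y axis (at yaw 0 the robot's left); a small green dot on top marks the +y side
- lever_knob (a point): centre of the black ball (diameter 32) on the valve lever, a steel stick of diameter 12; 100 from the hinge, which is 55 above the bench; 155 above the bench when upright
- tray: orange tray for finished pots, outside 100 (x) x 250 (y) x 15 tall, walls and floor 4 thick; loose, 0.9 kg. Origin at the centre of its underside. It holds three pots side by side along its y
- nest0 (a point): centre of the floor of nest 0, which lies at the joint's angle from the press's x. Four nests 90 degrees apart: square sockets, 70 inside, 82 outside, walls 9 tall, one pot each. Half way between nests stand four push posts: steel, diameter 14, 135 from the axis, from 57 to 117 above the bench, with a red ball of diameter 20 (look only) on top
- pot_white: white ink pot, a plain cylinder of diameter 60, body 50 tall, 0.2 kg; origin at the centre of its underside, z up. Its white lid (diameter 59, 12 thick, a black disc on top) is already on it: the top of the lid is 72 above the underside at the start, 62 when home. It may be absent
- lid_white (a joint): how far the lid of the white pot is pressed on, in m: 0 as it starts (the lid stands 10 mm proud), 0.010 fully home; stiff to push (8 N), stays where it is. A full stroke of the ram leaves it at 0.009 or more
- pot_yellow: yellow ink pot, a plain cylinder of diameter 60, body 50 tall, 0.2 kg; origin at the centre of its underside, z up. Its yellow lid (diameter 59, 12 thick, a black disc on top) is already on it: the top of the lid is 72 above the underside at the start, 62 when home. It may be absent
- lid_yellow (a joint): how far the lid of the yellow pot is pressed on, in m: 0 as it starts (the lid stands 10 mm proud), 0.010 fully home; stiff to push (8 N), stays where it is. A full stroke of the ram leaves it at 0.009 or more
- pot_red: red ink pot, a plain cylinder of diameter 60, body 50 tall, 0.2 kg; origin at the centre of its underside, z up. Its red lid (diameter 59, 12 thick, a black disc on top) is already on it: the top of the lid is 72 above the underside at the start, 62 when home. It may be absent
- lid_red (a joint): how far the lid of the red pot is pressed on, in m: 0 as it starts (the lid stands 10 mm proud), 0.010 fully home; stiff to push (8 N), stays where it is. A full stroke of the ram leaves it at 0.009 or more
- pot_blue: blue ink pot, a plain cylinder of diameter 60, body 50 tall, 0.2 kg; origin at the centre of its underside, z up. Its blue lid (diameter 59, 12 thick, a black disc on top) is already on it: the top of the lid is 72 above the underside at the start, 62 when home. It may be absent
- lid_blue (a joint): how far the lid of the blue pot is pressed on, in m: 0 as it starts (the lid stands 10 mm proud), 0.010 fully home; stiff to push (8 N), stays where it is. A full stroke of the ram leaves it at 0.009 or more
- squeegee: standing wooden squeegee, 225 long, 120 tall, behind the press; leave alone
- tape: roll of tape, diameter 100, 24 tall; leave alone
- palette_knife: palette knife, 240 long, lying on the bench; leave alone
- brush: brush, 180 long, lying on the bench; leave alone
- cleaner: white cleaner bottle, diameter 64, 170 tall; leave alone
- ink_can: green ink can, diameter 90, 100 tall; leave alone
- cup: white cup, diameter 76, 90 tall; leave alone
Not all that is in view belongs to the job. Of the things that look like the valve, the smaller one is meant. Of the things that look like the pot_yellow, the smaller one is meant.

How it is judged:
On the way, in this order (a step that is already met when the one before it is completed fails the run):
1. the turntable has been turned round to a next detent ((value of joint index_table above 1.4 rad or value of joint index_table below -1.4 rad) and (angle between the x axis of nest0 and the x axis of press, either way round below 0.12 rad or angle between the x axis of nest0 and the y axis of press, either way round below 0.12 rad)), for 0.1 s.
2. the white pot stands under the ram and its lid is held down by it for 0.8 s (horizontal distance between pot_white and ram_face below 0.018 m and value of joint lid_white above 0.006 m and z of pot_white in the frame of ram_face above -0.067 m), for 0.8 s.
3. the yellow pot stands under the ram and its lid is held down by it for 0.8 s (horizontal distance between pot_yellow and ram_face below 0.018 m and value of joint lid_yellow above 0.006 m and z of pot_yellow in the frame of ram_face above -0.067 m), for 0.8 s.
4. the red pot stands under the ram and its lid is held down by it for 0.8 s (horizontal distance between pot_red and ram_face below 0.018 m and value of joint lid_red above 0.006 m and z of pot_red in the frame of ram_face above -0.067 m), for 0.8 s.
5. the blue pot stands under the ram and its lid is held down by it for 0.8 s (horizontal distance between pot_blue and ram_face below 0.018 m and value of joint lid_blue above 0.006 m and z of pot_blue in the frame of ram_face above -0.067 m), for 0.8 s.
At the end, for the whole second after the job is handed in: every pot present stands upright (within 7 degrees) on the floor of the tray, at rest, its lid pressed on by more than 6 mm of its 10 mm; the lever is within 0.08 rad of centre; the turntable is within 0.12 rad of a detent (value of joint each of lid_white, lid_yellow, lid_red, lid_blue above 0.006 m and angle between each of pot_white, pot_yellow, pot_red, pot_blue's own z axis and vertical below 0.12 rad and linear speed of each of pot_white, pot_yellow, pot_red, pot_blue below 0.03 m/s and x of pot_white in the frame of tray between -0.03 and 0.03 m and y of pot_white in the frame of tray between -0.105 and 0.105 m and z of each of pot_white, pot_yellow, pot_red, pot_blue in the frame of tray below 0.012 m and x of pot_yellow in the frame of tray between -0.03 and 0.03 m and y of pot_yellow in the frame of tray between -0.105 and 0.105 m and x of pot_red in the frame of tray between -0.03 and 0.03 m and y of pot_red in the frame of tray between -0.105 and 0.105 m and x of pot_blue in the frame of tray between -0.03 and 0.03 m and y of pot_blue in the frame of tray between -0.105 and 0.105 m and value of joint valve_lever between -0.08 and 0.08 rad and (angle between the x axis of nest0 and the x axis of press, either way round below 0.12 rad or angle between the x axis of nest0 and the y axis of press, either way round below 0.12 rad)); the robot touches nothing.
It fails at once if a bystander is moved by more than 40 mm (distance of any of squeegee, tape, palette_knife, brush, cleaner, ink_can, cup from where it was at the start of the episode above 0.04 m).
Of pot_white, pot_yellow, pot_red, pot_blue only 2 to 3 are there at a start; the rules pass over those that are not, and their reading is None.
At some moment in a run one of pot_white, pot_yellow, pot_red, pot_blue may be knocked a few centimetres aside while the robot is not near it.
It also fails if it takes over 210 s, if anything falls off the work surface, if the arm or the gripper's body presses on something with over 40 N, if the wrist force passes 120 N, or if a joint passes its speed limit or range.

## Robot

A 7-joint arm with a two-finger parallel gripper is mounted at the origin on the work surface. World frame = base frame: x ahead of the robot, y to its left, z up, the work surface at z = 0. Lengths are in m, angles in rad, forces in N, time in s.
With the tool pointing down it reaches from about 0.425 to 0.875 m from the base axis. Payload 4.7 kg.
Tool frame: the origin (TCP) lies midway between the tips of the shut fingers; the grasp point (between the pads) lies 19 mm behind it; x points along the fingers, z is the direction in which the jaws open and shut, and the axes are right-handed (so a half turn about x gives the same grasp; the last joint's range is limited). The gripper opens to 87 mm and grips with 3 to 60 N. Pads are 19 mm wide; open, the fingers measure 117 mm over their backs; the gripper's body (75 mm by 190 mm) begins 51 mm behind the grasp point.
Start: joints at [1.204, 0.321, -0.07, 1.45, 0.023, 1.371, -0.057], TCP at [0.242, -0.603, 0.223] pointing down, gripper open.
Joint ranges: [-2.86, 2.86], [-0.3, 2.09], [-1.38, 1.24], [0.06, 2.45], [-1.56, 4.7], [0.09, 2.05], [-2.69, 2.69]. Speed limits (rad/s): [2.57, 2.57, 3.14, 3.14, 3.14, 3.14, 3.14].

## Interface

Orientations are given as a rotation vector (axis times angle).
In Python, from bench import ctrl, vision, close_job gives the robot as it stands. The module is installed in compiled form; this text tells all that it offers.
- The arm moves only by the tool servo_tool, never from a script. Its argument "commands" is a list that holds one entry, the list of rows, each a list of 7 numbers: the turn, a rotation vector about the tool's x, y, z in degrees, then the shift along the tool's x, y, z in mm, then the finger opening in mm, from 0 to 87. In form: [[[wx, wy, wz, x, y, z, grip], ...]]. A call has 1 to 5 rows; each row is the pose to reach, as a shift and turn from the pose commanded when the call began, along the tool's axes at that moment; what a row does not reach only later rows make up. A row lasts 1/8 s, in which the tool goes at most 62.5 mm and 10.7 degrees, less where a joint would pass 70% of its speed; a pose out of reach is approached as far as the arm can. A call with a gripper value outside its range is refused whole. The fingers move at their own pace and stop on an object; "newtons" is the grip in N (left out, the last holds). Time passes only in rows, so rows that repeat a pose let the fingers close. It gives the time, the measured TCP pose, the force and the opening at its end, in the units of the state.
- ctrl.get_state(): the state, without advancing time (a new reading comes with each control period).
- vision.get_image(name): name is "scene" or "top"; returns the picture (384x512x3 uint8, red, green, blue); there is no depth.
- vision.camera_info(name): a dict with "fov_y" (degrees; the focal length in pixels is half the picture's height over the tangent of half this angle, whatever the lens; pixels are square), "cx", "cy" (the principal point, pixels), "pose" (4x4, takes a point from camera to world coordinates). Camera axes: x right, y down, z forward; pixel columns grow to the right and rows downward; lengths in m; the calibration is good to about 2 mm. A picture is of the moment at which its call begins. camera_info takes no time and is no camera call.
- close_job(): hands the job in, once; it reports no verdict.
The state is a dict: "time": time; "joint_positions": joint angles; "qd": joint speeds; "joint_torque": joint torques, N m; "position": TCP position; "tool_rot": TCP orientation; "ft_force": force on the tool from outside, world axes, zero at the start; "torque": the same for the moment, N m; "grip_width": opening from 0.0 (shut) to 1.0 (fully open).
Only numpy, scipy, OpenCV 4.12 (cv2) and the standard library are available. Lean on these libraries where they do the work, as an engineer would, in place of code of your own. Each camera call takes 0.05 s, during which the arm holds its last target. There are 200 camera calls.

## Working session

There is one attempt and no reset: what is moved stays moved. The work goes in short steps, Python scripts to look and compute and a tool call to move; the robot and the scene stay as the last step left them, time stands still between calls to the robot, and variables do not carry over. Pictures are saved under pics/ and viewed, about 12 in all and at most 16, crops included, and the job is handed in when it is done.

Besides the shell and the picture viewer there is one more tool, called after "Emit:" in YAML: its name, and indented under it one key for each argument. servo_tool: Moves the arm, as the interface text tells. Its arguments: {"type":"object","properties":{"commands":{"type":"array"},"newtons":{"type":"number"}},"required":["commands"]}

```bash
mkdir -p pics
python3 - <<'E'
from bench import ctrl, vision
import cv2, numpy as np
for n in ("scene","top"):
    im=vision.get_image(n); cv2.imwrite(f"pics/{n}0.png",cv2.resize(im[:,:,::-1],(800,600),interpolation=cv2.INTER_CUBIC))
    cv2.imwrite(f"pics/{n}0raw.png",im[:,:,::-1])
    i=vision.camera_info(n); print(n,i["fov_y"],i["cx"],i["cy"],np.round(i["pose"],4).tolist(),[k for k in i])
s=ctrl.get_state(); print({k:np.round(v,3).tolist() for k,v in s.items()})
E
```

```text
scene 53.922877712729445 254.35172179064205 192.64383292505366 [[0.8173, 0.3318, -0.4712, 1.0104], [0.5759, -0.4966, 0.6494, -0.6988], [-0.0185, -0.8021, -0.5969, 0.7576], [0.0, 0.0, 0.0, 1.0]] ['fov_y', 'cx', 'cy', 'pose']
top 54.29753105370992 250.70255465904265 186.87336065046676 [[0.0267, -0.9957, 0.0888, 0.3959], [-0.9994, -0.0247, 0.0241, -0.0001], [-0.0218, -0.0894, -0.9958, 1.3759], [0.0, 0.0, 0.0, 1.0]] ['fov_y', 'cx', 'cy', 'pose']
{'time': 0.1, 'joint_positions': [1.204, 0.322, -0.07, 1.452, 0.023, 1.371, -0.057], 'qd': [0.003, -0.002, -0.001, -0.002, 0.001, -0.0, -0.0], 'joint_torque': [0.0, -49.257, -0.406, -31.34, -0.064, 0.04, 0.0], 'position': [0.241, -0.603, 0.222], 'tool_rot': [0.925, 1.367, -0.924], 'ft_force': [-0.21, 0.167, -0.002], 'torque': [-0.006, -0.049, -0.036], 'grip_width': 1.001}
```

View pics/scene0.png

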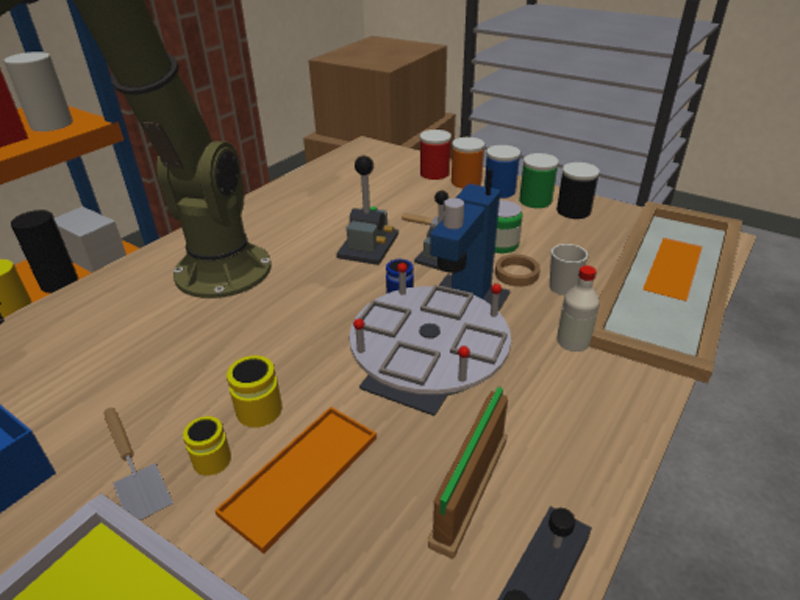

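View pics/top0.png

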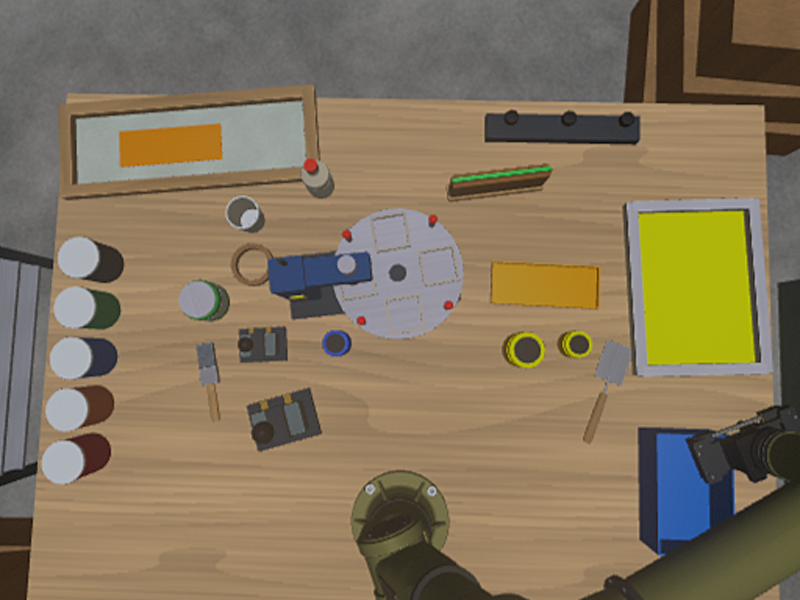

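```bash
cat > h.py <<'E'
import numpy as np, cv2
from bench import ctrl, vision
from scipy.spatial.transform import Rotation as R
def cam(n):
    i=vision.camera_info(n); f=192/np.tan(np.radians(i["fov_y"]/2)); return f,i["cx"],i["cy"],np.array(i["pose"])
def ray(n,p):
    f,cx,cy,T=cam(n); d=T[:3,:3]@[(p[0]-cx)/f,(p[1]-cy)/f,1]; return T[:3,3],d/np.linalg.norm(d)
def atz(n,p,z):
    o,d=ray(n,p); return o+d*(z-o[2])/d[2]
def proj(n,P):
    f,cx,cy,T=cam(n); q=T[:3,:3].T@(np.array(P)-T[:3,3]); return np.array([cx+f*q[0]/q[2],cy+f*q[1]/q[2]])
def tri(a,b):
    o1,d1=ray("scene",a); o2,d2=ray("top",b)
    t=np.linalg.lstsq(np.c_[d1,-d2],o2-o1,rcond=None)[0]
    p,q=o1+t[0]*d1,o2+t[1]*d2; return (p+q)/2,np.linalg.norm(p-q)
def blob(im,box,lo,hi,s=0.64):
    # centroid (raw pixels) of HSV range inside box given in 800-pixel coordinates
    x0,y0,x1,y1=[int(v*s) for v in box]; h=cv2.cvtColor(im[y0:y1,x0:x1],cv2.COLOR_BGR2HSV)
    m=cv2.inRange(h,lo,hi); n,l,st,c=cv2.connectedComponentsWithStats(m)
    if n<2: return None,0
    k=1+np.argmax(st[1:,4]); return c[k]+[x0,y0],int(st[k,4])
def save(n,name,box=None,k=1.5625):
    im=vision.get_image(n)[:,:,::-1]; cv2.imwrite(f"pics/{name}raw.png",im)
    if box: x0,y0,x1,y1=box; im=im[y0:y1,x0:x1]
    cv2.imwrite(f"pics/{name}.png",cv2.resize(im,None,fx=k,fy=k,interpolation=cv2.INTER_CUBIC));
E
python3 - <<'E'
from h import *
S=cv2.imread("pics/scene0raw.png");T=cv2.imread("pics/top0raw.png")
def red(im,c,r=14): 
    im=im.copy(); im[(im[:,:,2]<110)|(im[:,:,1]>0.5*im[:,:,2])]=0
    return blob(im,(c[0]-r,c[1]-r,c[0]+r,c[1]+r),(0,100,80),(180,255,255))
sc=[(359,324),(402,267),(496,289),(464,352)];tp=[(448,305),(361,321),(347,235),(433,219)]
P=[]
for a,b in zip(sc,tp):
    (pa,na),(pb,nb)=red(S,a),red(T,b); p,e=tri(pa,pb); P.append(p); print(np.round(p,4),round(e,4),na,nb)
P=np.array(P);c=P.mean(0);print("centre",c,[np.hypot(*(p-c)[:2]) for p in P],[np.degrees(np.arctan2(*(p-c)[1::-1])) for p in P])
for nm,a,b in [("yellow",(206,431),(577,344)),("yellowbig",(253,370),(526,348)),("blue",(400,269),(336,342)),("knob",(441,197),(246,344)),("trayA",(333,410),(491,263)),("trayB",(376,434),(599,267)),("trayC",(218,512),(492,304)),("trayD",(264,547),(599,308)),("cleaner",(587,273),(310,165))]:
    p,e=tri((np.array(a)+.5)*.64-.5,(np.array(b)+.5)*.64-.5); print(nm,np.round(p,3),round(e,4))
B=(np.array([[491,263],[599,267],[492,304],[599,308]])+.5)*.64-.5
print([atz("top",b,.015)[:2].round(3).tolist() for b in B])
a=[(239,327),(286,326),(287,361),(240,363)]
print("foot",[atz("top",(np.array(b)+.5)*.64-.5,.01)[:2].round(3).tolist() for b in a])
for n in("scene","top"): print(n,"base",proj(n,[0,0,0])/.64)
E
python3 - <<'E'
import cv2
a=cv2.imread("pics/top0raw.png")[190:250,140:250];b=cv2.imread("pics/scene0raw.png")[90:190,210:340]
a=cv2.resize(a,(550,300),interpolation=cv2.INTER_CUBIC);b=cv2.resize(b,(390,300),interpolation=cv2.INTER_CUBIC)
cv2.imwrite("pics/valve.png",cv2.vconcat([a,cv2.copyMakeBorder(b,0,0,0,160,0)]))
E
```

```text
[ 0.484  -0.092   0.1186] 0.0011 29 21
[0.4458 0.0954 0.1189] 0.0009 20 22
[0.6337 0.1342 0.118 ] 0.0005 24 22
[ 0.6719 -0.0538  0.1183] 0.0014 29 20
centre [0.55887322 0.02096947 0.11845953] [np.float64(0.13550237022373202), np.float64(0.13535540675814092), np.float64(0.1357372944714151), np.float64(0.13548804737522357)] [np.float64(-123.51875990708749), np.float64(146.62986424942937), np.float64(56.537399919969985), np.float64(-33.469599633750526)]
yellow [ 0.409 -0.381  0.064] 0.0032
yellowbig [ 0.396 -0.263  0.093] 0.0013
blue [0.398 0.155 0.062] 0.0012
knob [0.389 0.332 0.154] 0.0003
trayA [ 0.563 -0.212  0.06 ] 0.0622
trayB [ 0.626 -0.35   0.175] 0.1496
trayC [ 0.453 -0.311 -0.145] 0.2049
trayD [ 0.523 -0.446 -0.061] 0.072
cleaner [0.772 0.212 0.159] 0.0012
[[0.592, -0.197], [0.588, -0.447], [0.496, -0.2], [0.493, -0.447]]
foot [[0.427, 0.39], [0.432, 0.279], [0.351, 0.273], [0.343, 0.383]]
scene base [222.78554236 269.17613156]
top base [400.15873409 518.6411122 ]
```

View pics/valve.png

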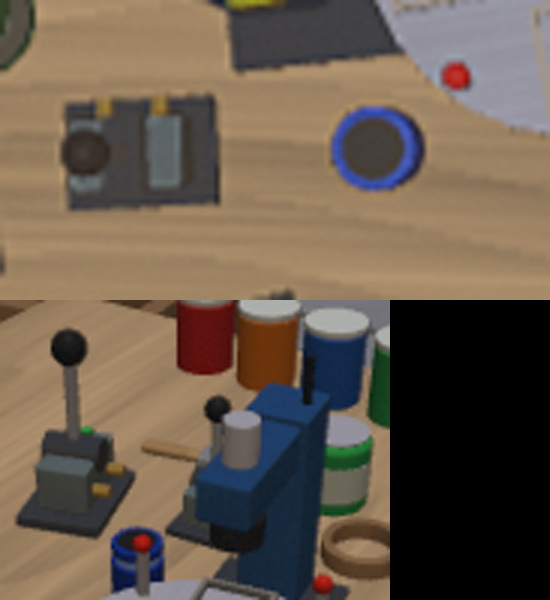

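```bash
cat >> h.py <<'E'
def rel(target,yaw=None):
    """move in tool axes (deg, mm) from the current pose to world target, tool straight down, jaw (tool z) at world yaw deg"""
    s=ctrl.get_state(); M=R.from_rotvec(s["tool_rot"]); p=np.array(s["position"])
    if yaw is None: z=M.as_matrix()[:,2]; yaw=np.degrees(np.arctan2(z[1],z[0]))
    y=np.radians(yaw); z=np.array([np.cos(y),np.sin(y),0]); x=np.array([0,0,-1.]); N=R.from_matrix(np.c_[x,np.cross(z,x),z])
    return np.round(np.degrees((M.inv()*N).as_rotvec()),1).tolist(), np.round(M.inv().apply(np.array(target)-p)*1000,1).tolist()
def st():
    s=ctrl.get_state(); M=R.from_rotvec(s["tool_rot"]).as_matrix()
    print("t",round(s["time"],2),"p",np.round(s["position"],4),"jaw",np.round(M[:,2],3),"x",np.round(M[:,0],3),"F",np.round(s["ft_force"],1),"g",round(s["grip_width"]*87,1),"q",np.round(s["joint_positions"],2))
E
python3 - <<'E'
from h import *
st()
S=cv2.imread("pics/scene0raw.png");T=cv2.imread("pics/top0raw.png")
v=lambda a:(np.array(a)+.5)*.64-.5
print("yel",atz("top",v((577,344)),.072),atz("scene",v((206,431)),.072))
print("blu",atz("top",v((336,342)),.072),atz("scene",v((400,269)),.072))
for z in (90,0,-90): print(z,rel([.409,-.381,.15],z))
E
```

```text
t 0.1 p [ 0.2413 -0.603   0.2216] jaw [ 0.372 -0.928 -0.002] x [-0.001  0.002 -1.   ] F [-0.2  0.2 -0. ] g 87.1 q [ 1.2   0.32 -0.07  1.45  0.02  1.37 -0.06]
yel [ 0.40776987 -0.37964549  0.072     ] [ 0.41723274 -0.38345432  0.072     ]
blu [0.39797127 0.15307098 0.072     ] [0.40778786 0.14258431 0.072     ]
90 ([-158.2, -0.0, -0.1], [71.8, 238.2, -143.7])
0 ([-68.2, -0.1, -0.1], [71.8, 238.2, -143.7])
-90 ([21.8, -0.1, 0.0], [71.8, 238.2, -143.7])
```

Emit:
servo_tool:
  commands:
    - [[-10.6,0,0,0,48,-29,80],[-21.2,0,0,0,96,-58,80],[-31.8,0,0,0,144,-87,80],[-42.4,0,0,0,192,-116,80],[-53,0,0,0,238,-144,80]]
  newtons: 25

```text
time: 0.72
position: [0.4098, -0.3794, 0.2222]
tool_rot: [0.203, 1.562, -0.203]
ft_force: [1.2, -0.9, -0.4]
grip_width: 0.924
```

Emit:
servo_tool:
  commands:
    - [[-10,0,0,30,0,0,80],[-15.2,0,0,70,0,0,80],[-15.2,0,0,70,0,0,80]]

```text
time: 1.1
position: [0.4068, -0.3795, 0.1492]
tool_rot: [0.004, 1.576, 0.004]
ft_force: [-0.5, 0.9, -0.7]
grip_width: 0.92
```

```bash
python3 - <<'E'
from h import *
st(); save("top","t1"); save("scene","s1")
print(rel([.409,-.381,.02],0))
E
python3 -c "
import cv2
a=cv2.imread('pics/t1raw.png')[180:330,250:500];b=cv2.imread('pics/s1raw.png')[200:384,0:300]
cv2.imwrite('pics/m1.png',cv2.vconcat([cv2.resize(a,(500,300)),cv2.resize(b,(500,300))]))"
```

```text
t 1.1 p [ 0.4068 -0.3795  0.1492] jaw [ 1.    -0.001 -0.005] x [-0.005  0.005 -1.   ] F [-0.5  0.9 -0.7] g 80.0 q [ 1.02  0.2  -0.35  1.77  0.07  1.2   0.65]
([-0.1, 0.0, 0.0], [133.2, 0.6, -0.1])
```

View pics/m1.png

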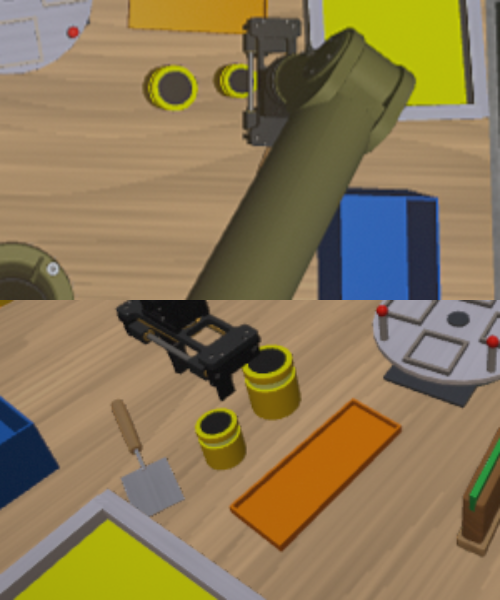

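Emit:
servo_tool:
  commands:
    - [[0,0,0,50,-1,2,80],[0,0,0,100,-1,2,80],[0,0,0,127,-1,2,80],[0,0,0,127,-1,2,55],[0,0,0,127,-1,2,50]]
  newtons: 25

```text
time: 1.82
position: [0.4125, -0.3838, 0.028]
tool_rot: [-0.002, 1.568, -0.003]
ft_force: [0.1, 0.3, 0.5]
grip_width: 0.772
```

Emit:
servo_tool:
  commands:
    - [[0,0,0,0,0,0,50],[0,0,0,0,0,0,50],[0,0,0,0,0,0,50]]

```text
time: 2.2
position: [0.4119, -0.3837, 0.0279]
tool_rot: [-0.002, 1.569, -0.002]
ft_force: [-1.6, 0.0, 6.8]
grip_width: 0.687
```

Emit:
servo_tool:
  commands:
    - [[0,0,0,0,0,0,72],[0,0,0,4,0,-1,72],[0,0,0,9,0,-1,72],[0,0,0,9,0,-1,72],[0,0,0,9,0,-1,50]]

```text
time: 2.82
position: [0.41, -0.3822, 0.0163]
tool_rot: [-0.0, 1.571, 0.0]
ft_force: [0.0, -0.0, -0.9]
grip_width: 0.777
```

Emit:
servo_tool:
  commands:
    - [[0,0,0,0,0,0,50],[0,0,0,0,0,0,50],[0,0,0,0,0,0,50]]

```text
time: 3.2
position: [0.4102, -0.3824, 0.0166]
tool_rot: [-0.001, 1.57, 0.0]
ft_force: [0.5, 0.1, -0.8]
grip_width: 0.686
```

Run:
```python
from h import *
st(); c=np.array([.5589,.0210]); a=np.radians(11.5)
n=c+.095*np.array([np.cos(a),np.sin(a)]); print(n, rel([*n,.2],11.5))
```

```text
t 3.2 p [ 0.4102 -0.3824  0.0166] jaw [1. 0. 0.] x [ 0. -0. -1.] F [ 0.5  0.1 -0.8] g 59.6 q [ 0.99  0.35 -0.33  1.88  0.14  0.94  0.6 ]
[0.65199285 0.03993995] ([-11.5, 0.0, 0.0], [-183.4, 422.1, 242.0])
```

Emit:
servo_tool:
  commands:
    - [[0,0,0,-60,0,0,50],[0,0,0,-120,0,0,50],[0,0,0,-183,0,0,50],[0,0,0,-183,43,25,50],[0,0,0,-183,92,52,50]]

```text
time: 3.82
position: [0.4619, -0.2903, 0.2002]
tool_rot: [0.002, 1.57, -0.003]
ft_force: [1.2, -0.0, -3.0]
grip_width: 0.689
```

Emit:
servo_tool:
  commands:
    - [[-2,0,0,0,50,28,50],[-4,0,0,0,100,56,50],[-7,0,0,0,150,84,50],[-9,0,0,0,200,112,50],[-11.5,0,0,0,240,135,50]]

```text
time: 4.45
position: [0.597, -0.0478, 0.199]
tool_rot: [-0.16, 1.566, 0.16]
ft_force: [0.2, -1.0, -2.3]
grip_width: 0.687
```

Run:
```python
from h import *
st(); n=[.652,.040]; print(rel([*n,.2],11.5))
```

```text
t 4.45 p [ 0.597  -0.0478  0.199 ] jaw [ 0.979  0.203 -0.001] x [-0.001  0.    -1.   ] F [ 0.2 -1.  -2.3] g 59.7 q [ 0.56  0.28 -0.63  1.6   0.17  1.32  0.11]
([0.2, -0.1, -0.0], [-1.0, 74.8, 71.6])
```

Emit:
servo_tool:
  commands:
    - [[0,0,0,0,38,36,50],[0,0,0,0,75,72,50],[0,0,0,0,75,72,50],[0,0,0,40,75,72,50],[0,0,0,75,75,72,50]]

```text
time: 5.08
position: [0.6517, 0.036, 0.1229]
tool_rot: [-0.158, 1.567, 0.156]
ft_force: [0.8, -0.1, -3.0]
grip_width: 0.682
```

Run:
```python
from h import *
st(); n=[.652,.040]; print(rel([*n,.075],11.5))
save("scene","s2",(200,100,400,280),3); save("top","t2")
```

```text
t 5.08 p [0.6517 0.036  0.1229] jaw [ 0.98   0.199 -0.002] x [-0.001 -0.002 -1.   ] F [ 0.8 -0.1 -3. ] g 59.4 q [ 0.39  0.46 -0.64  1.55  0.29  1.23 -0.1 ]
([-0.0, -0.1, 0.1], [47.9, 3.9, 1.2])
```

View pics/s2.png

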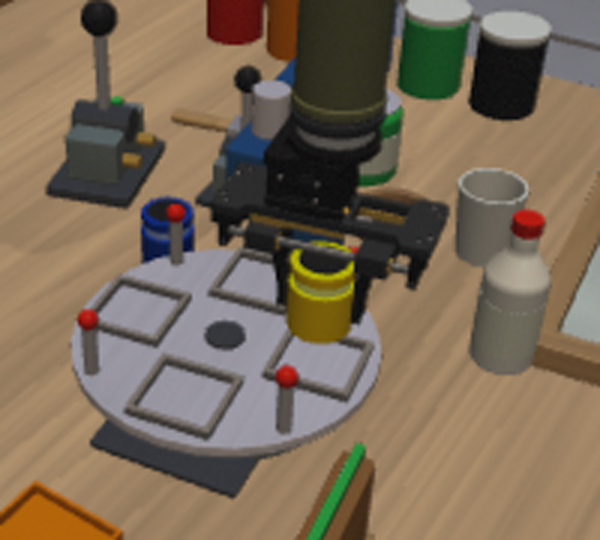

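Emit:
servo_tool:
  commands:
    - [[0,0,0,25,2,1,50],[0,0,0,40,2,1,50],[0,0,0,40,2,1,50]]

```text
time: 5.55
position: [0.6523, 0.039, 0.0839]
tool_rot: [-0.158, 1.567, 0.157]
ft_force: [0.3, 0.1, -3.1]
grip_width: 0.682
```

Run:
```python
from h import *
st(); n=[.652,.040]; print(rel([*n,.0736],11.5))
```

```text
t 5.55 p [0.6523 0.039  0.0839] jaw [ 0.98   0.199 -0.002] x [-0.002 -0.001 -1.   ] F [ 0.3  0.1 -3.1] g 59.3 q [ 0.37  0.5  -0.62  1.58  0.31  1.16 -0.12]
([-0.0, -0.1, 0.0], [10.3, 1.1, -0.0])
```

Emit:
servo_tool:
  commands:
    - [[0,0,0,5,1,0,50],[0,0,0,9,1,0,50],[0,0,0,9,1,0,50]]

```text
time: 5.92
position: [0.6527, 0.0407, 0.0755]
tool_rot: [-0.158, 1.565, 0.158]
ft_force: [-0.8, 0.2, -2.8]
grip_width: 0.683
```

Emit:
servo_tool:
  commands:
    - [[0,0,0,0,0,0,76],[0,0,0,0,0,0,76],[0,0,0,0,0,0,76]]

```text
time: 6.3
position: [0.6532, 0.0408, 0.0761]
tool_rot: [-0.158, 1.564, 0.158]
ft_force: [-0.5, -0.1, 0.0]
grip_width: 0.86
```

Emit:
servo_tool:
  commands:
    - [[0,0,0,-50,0,0,76],[0,0,0,-110,0,0,76],[0,0,0,-150,0,0,76],[0,0,0,-150,-60,0,76],[0,0,0,-150,-120,0,76]]

```text
time: 6.92
position: [0.6776, -0.0773, 0.2272]
tool_rot: [-0.161, 1.562, 0.159]
ft_force: [0.1, -1.4, -1.0]
grip_width: 0.875
```

```bash
python3 - <<'E'
from h import *
st(); print(rel([.4,.155,.22],72))
save("scene","s3",(200,100,400,280),3); save("top","t3")
E
python3 -c "
import cv2
a=cv2.imread('pics/t3raw.png')[120:250,160:320];b=cv2.imread('pics/s3.png')
cv2.imwrite('pics/m3.png',cv2.vconcat([cv2.resize(a,(369,300)),cv2.resize(b,(369,300))]))"
```

```text
t 6.92 p [ 0.6776 -0.0773  0.2272] jaw [0.979 0.202 0.003] x [ 0.003 -0.001 -1.   ] F [ 0.1 -1.4 -1. ] g 76.1 q [ 0.51  0.45 -0.61  1.34  0.26  1.43  0.11]
([-60.3, 0.1, 0.2], [6.2, 283.6, -224.9])
```

View pics/m3.png

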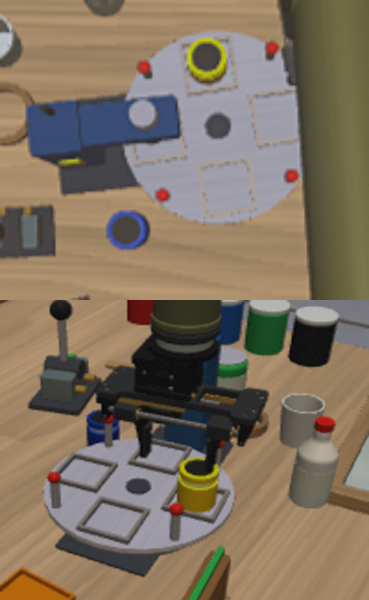

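Emit:
servo_tool:
  commands:
    - [[-10,0,0,0,9,-46,80],[-20,0,0,0,18,-92,80],[-30,0,0,0,27,-138,80],[-40,0,0,0,36,-184,80],[-50,0,0,0,43,-224,80]]

```text
time: 7.65
position: [0.4471, -0.0792, 0.2255]
tool_rot: [-0.841, 1.403, 0.84]
ft_force: [0.5, -1.1, 0.9]
grip_width: 0.921
```

Emit:
servo_tool:
  commands:
    - [[-10.3,0,0,0,0,0,80],[-10.3,0,0,0,0,0,80]]

```text
time: 7.9
position: [0.4486, -0.0794, 0.226]
tool_rot: [-0.972, 1.344, 0.969]
ft_force: [0.2, 0.1, -1.1]
grip_width: 0.921
```

Run:
```python
from h import *
st(); print(rel([.4,.155,.2],72))
T=cv2.imread("pics/t3raw.png"); c,n=blob(T,(310,315,365,370),(105,120,60),(130,255,255)); print(c,n)
p=vision.get_image("top")[:,:,::-1]; cv2.imwrite("pics/t4raw.png",p)
for im in (T,p):
    x0,y0=195,200; g=im[y0:240,x0:235]; m=cv2.inRange(cv2.cvtColor(g,cv2.COLOR_BGR2HSV),(105,120,50),(130,255,255))
    (cx,cy),r=cv2.minEnclosingCircle(cv2.findNonZero(m)); print(cx+x0,cy+y0,r,atz("top",(cx+x0,cy+y0),.06))
```

```text
t 7.9 p [ 0.4486 -0.0794  0.226 ] jaw [ 0.314  0.949 -0.001] x [ 0.001 -0.002 -1.   ] F [ 0.2  0.1 -1.1] g 80.1 q [ 0.87 -0.09 -0.71  1.88 -0.06  1.33  1.44]
([-0.3, -0.1, 0.1], [25.6, 119.9, 207.3])
[215.62222222 219.35555556] 90
214.73376655578613 219.12986946105957 8.343194961547852 [0.396476   0.15487153 0.06      ]
214.81034469604492 219.10689735412598 8.405710220336914 [0.39656347 0.15460508 0.06      ]
```

Emit:
servo_tool:
  commands:
    - [[0,0,0,0,24,41,80],[0,0,0,0,48,82,80],[0,0,0,0,72,123,80],[0,0,0,0,97,165,80],[0,0,0,15,121,206,80]]

```text
time: 8.57
position: [0.3986, 0.1565, 0.2113]
tool_rot: [-0.971, 1.341, 0.97]
ft_force: [0.9, -0.3, -0.2]
grip_width: 0.92
```

Emit:
servo_tool:
  commands:
    - [[0,0,0,30,0,0,80],[0,0,0,60,0,0,80],[0,0,0,90,0,0,80],[0,0,0,110,0,0,80],[0,0,0,110,0,0,80]]

```text
time: 9.2
position: [0.3969, 0.1547, 0.0995]
tool_rot: [-0.969, 1.345, 0.975]
ft_force: [-0.2, -0.8, 0.7]
grip_width: 0.921
```

Run:
```python
from h import *
st(); print(rel([.398,.154,.02],72))
```

```text
t 9.2 p [0.3969 0.1547 0.0995] jaw [0.313 0.95  0.001] x [-0.004  0.002 -1.   ] F [-0.2 -0.8  0.7] g 80.1 q [ 0.72 -0.04 -1.11  2.09 -0.04  1.07  0.88]
([-0.2, 0.0, -0.2], [79.5, -1.6, -0.3])
```

Emit:
servo_tool:
  commands:
    - [[0,0,0,30,-1,0,80],[0,0,0,60,-1,0,80],[0,0,0,80,-1,0,80],[0,0,0,80,-1,0,80],[0,0,0,80,-1,0,80]]

```text
time: 9.82
position: [0.4001, 0.1542, 0.0218]
tool_rot: [-0.972, 1.341, 0.971]
ft_force: [0.1, -0.7, 0.3]
grip_width: 0.922
```

Run:
```python
from h import *
st(); print(rel([.398,.154,.02],72))
```

```text
t 9.82 p [0.4001 0.1542 0.0218] jaw [0.313 0.95  0.001] x [ 0.002  0.    -1.   ] F [ 0.1 -0.7  0.3] g 80.2 q [ 0.64  0.19 -1.11  2.16  0.22  0.9   0.65]
([-0.2, 0.1, 0.1], [1.8, 1.9, -0.9])
```

Emit:
servo_tool:
  commands:
    - [[0,0,0,4,0,0,80],[0,0,0,4,0,0,50],[0,0,0,4,0,0,50],[0,0,0,4,0,0,50],[0,0,0,4,0,0,50]]

```text
time: 10.45
position: [0.3991, 0.1537, 0.0167]
tool_rot: [-0.972, 1.343, 0.972]
ft_force: [0.4, -0.1, 1.8]
grip_width: 0.686
```

Run:
```python
from h import *
st()
```

```text
t 10.45 p [0.3991 0.1537 0.0167] jaw [ 0.312  0.95  -0.   ] x [ 0. -0. -1.] F [ 0.4 -0.1  1.8] g 59.7 q [ 0.63  0.2  -1.11  2.17  0.23  0.9   0.64]
```

Emit:
servo_tool:
  commands:
    - [[0,0,0,-40,0,0,50],[0,0,0,-80,0,0,50],[0,0,0,-120,0,0,50],[0,0,0,-160,0,0,50],[0,0,0,-190,0,0,50]]

```text
time: 11.08
position: [0.399, 0.1536, 0.208]
tool_rot: [-0.974, 1.342, 0.97]
ft_force: [0.4, -1.3, -2.5]
grip_width: 0.686
```

Emit:
servo_tool:
  commands:
    - [[0,0,0,0,-24,-41,50],[0,0,0,0,-48,-82,50],[0,0,0,0,-72,-123,50],[0,0,0,0,-97,-165,50],[0,0,0,0,-121,-206,50]]

```text
time: 11.7
position: [0.4495, -0.0812, 0.2061]
tool_rot: [-0.972, 1.343, 0.973]
ft_force: [1.3, -0.1, -1.6]
grip_width: 0.679
```

Run:
```python
from h import *
st(); print(rel([.5778,-.0721,.2],72))
```

```text
t 11.7 p [ 0.4495 -0.0812  0.2061] jaw [ 0.312  0.95  -0.   ] x [-0.001 -0.    -1.   ] F [ 1.3 -0.1 -1.6] g 59.0 q [ 0.95 -0.08 -0.78  1.9  -0.05  1.29  1.44]
([-0.2, -0.0, -0.0], [6.0, -119.1, 48.7])
```

Emit:
servo_tool:
  commands:
    - [[0,0,0,0,-45,18,50],[0,0,0,0,-90,36,50],[0,0,0,0,-119,49,50],[0,0,0,40,-119,49,50],[0,0,0,80,-119,49,50]]

```text
time: 12.32
position: [0.5782, -0.07, 0.1249]
tool_rot: [-0.972, 1.343, 0.973]
ft_force: [0.2, -0.8, -2.2]
grip_width: 0.685
```

Emit:
servo_tool:
  commands:
    - [[0,0,0,25,0,0,50],[0,0,0,40,0,0,50],[0,0,0,40,0,0,50]]

```text
time: 12.7
position: [0.5772, -0.0703, 0.0855]
tool_rot: [-0.971, 1.344, 0.974]
ft_force: [-1.0, 0.3, -1.9]
grip_width: 0.683
```

Run:
```python
from h import *
st(); print(rel([.5778,-.0721,.0745],72))
```

```text
t 12.7 p [ 0.5772 -0.0703  0.0855] jaw [ 0.312  0.95  -0.   ] x [-0.002  0.001 -1.   ] F [-1.   0.3 -1.9] g 59.4 q [ 0.75  0.4  -0.81  1.76  0.32  1.12  1.09]
([-0.2, -0.0, -0.1], [11.0, -1.1, -1.6])
```

Emit:
servo_tool:
  commands:
    - [[0,0,0,5,-1,-1,50],[0,0,0,10,-1,-1,50],[0,0,0,10,-1,-1,76],[0,0,0,10,-1,-1,76],[0,0,0,10,-1,-1,76]]

```text
time: 13.32
position: [0.579, -0.0716, 0.077]
tool_rot: [-0.973, 1.342, 0.972]
ft_force: [0.0, -0.1, -0.1]
grip_width: 0.86
```

Emit:
servo_tool:
  commands:
    - [[0,0,0,-30,0,0,76],[0,0,0,-70,0,0,76],[0,0,0,-110,0,0,76],[0,0,0,-110,60,0,0],[0,0,0,-110,110,-40,0]]

```text
time: 13.95
position: [0.463, -0.0713, 0.1869]
tool_rot: [-0.977, 1.338, 0.978]
ft_force: [-1.2, -1.6, 1.1]
grip_width: 0.728
```

```bash
cat >> h.py <<'E'
C=np.array([.5589,.0210]); N=np.array([.95,-.312])
def pusher(th,back=16.5,out=8):
    f=np.radians(-123.5+th); u=np.array([np.cos(f),np.sin(f)]); return C+.135*u-back/1000*N+out/1000*u
E
python3 - <<'E'
from h import *
st(); save("scene","s4",(200,100,400,280),3)
s=np.array([*pusher(0,30),.08]); print("start",s,rel(s,72))
Y=np.array([-N[0],-N[1]]);Z=np.array([.312,.95])
for th in (0,15,30,40,50,56): d=(pusher(th)-pusher(0,30))*1000; print(th,np.round([d@Y,d@Z],1),pusher(th))
E
```

```text
t 13.95 p [ 0.463  -0.0713  0.1869] jaw [0.305 0.952 0.002] x [ 0.001  0.002 -1.   ] F [-1.2 -1.6  1.1] g 63.4 q [ 1.   -0.02 -0.88  1.91 -0.02  1.25  1.39]
start [ 0.45147301 -0.08888567  0.08      ] ([-0.3, -0.6, -0.3], [105.3, -2.5, -10.2])
0 [-13.5   0. ] [ 0.46429801 -0.09309767]
15 [-50.5  -5.1] [ 0.49785043 -0.10946228]
30 [-87.5  -0.4] [ 0.53449506 -0.11658528]
40 [-111.    8.] [ 0.55941306 -0.11593278]
50 [-132.6   20.3] [ 0.58383919 -0.11096322]
56 [-144.5   29.5] [ 0.59794873 -0.10596677]
```

View pics/s4.png

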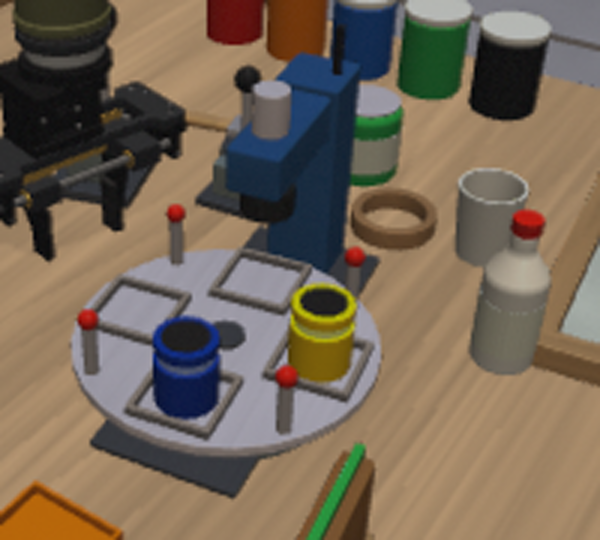

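Emit:
servo_tool:
  commands:
    - [[0,0,0,0,-2,-10,0],[0,0,0,0,-2,-10,0],[0,0,0,40,-2,-10,0],[0,0,0,80,-2,-10,0],[0,0,0,106,-2,-10,0]]

```text
time: 14.62
position: [0.4627, -0.0832, 0.0786]
tool_rot: [-0.97, 1.341, 0.977]
ft_force: [-0.5, 0.1, 0.1]
grip_width: 0.117
```

Run:
```python
from h import *
st()
```

```text
t 14.62 p [ 0.4627 -0.0832  0.0786] jaw [0.31  0.951 0.003] x [-0.001  0.004 -1.   ] F [-0.5  0.1  0.1] g 10.1 q [ 0.97  0.14 -0.88  2.03  0.12  1.03  1.28]
```

Emit:
servo_tool:
  commands:
    - [[0,0,0,0,-14,0,0],[0,0,0,0,-32,-3,0],[0,0,0,0,-50,-5,0],[0,0,0,0,-69,-4,0],[0,0,0,0,-87,0,0]]

```text
time: 15.25
position: [0.5424, -0.1112, 0.0781]
tool_rot: [-0.966, 1.349, 0.98]
ft_force: [-10.5, 0.3, 5.3]
grip_width: 0.008
```

Emit:
servo_tool:
  commands:
    - [[0,0,0,0,-12,4,0],[0,0,0,0,-24,8,0],[0,0,0,0,-35,14,0],[0,0,0,0,-45,20,0],[0,0,0,0,-60,30,0]]

```text
time: 15.88
position: [0.6123, -0.1027, 0.0809]
tool_rot: [-0.973, 1.343, 0.971]
ft_force: [1.1, 0.5, -0.3]
grip_width: 0.005
```

Emit:
servo_tool:
  commands:
    - [[0,0,0,0,-26,-30,0],[0,0,0,0,-35,-45,0],[0,0,0,-60,-35,-45,0],[0,0,0,-120,-35,-45,0],[0,0,0,-120,-35,-45,0]]

```text
time: 16.5
position: [0.6334, -0.1557, 0.2068]
tool_rot: [-0.977, 1.336, 0.964]
ft_force: [1.2, 0.3, -0.9]
grip_width: 0.005
```

Run:
```python
from h import *
st(); save("scene","s5",(200,100,400,280),3)
```

```text
t 16.5 p [ 0.6334 -0.1557  0.2068] jaw [0.313 0.95  0.001] x [ 0.01  -0.003 -1.   ] F [ 1.2  0.3 -0.9] g 0.4 q [ 0.8   0.44 -0.81  1.46  0.32  1.37  1.24]
```

View pics/s5.png

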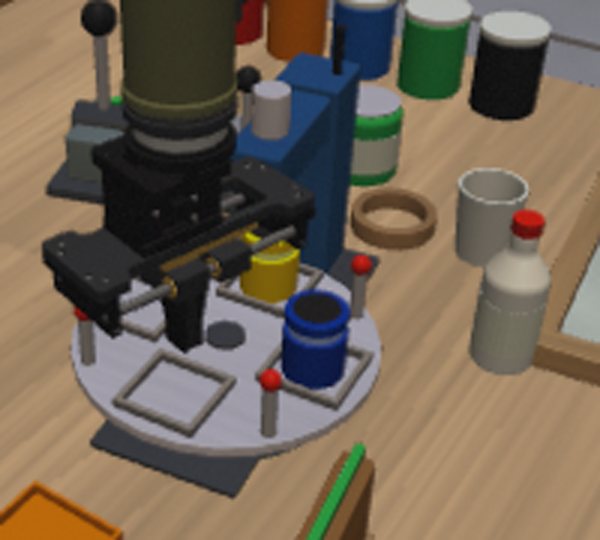

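Emit:
servo_tool:
  commands:
    - [[-4,0,0,0,40,3,0],[-8,0,0,0,80,6,0],[-12,0,0,0,120,9,0],[-16,0,0,0,160,12,0],[-21,0,0,0,198,15,0]]

```text
time: 17.18
position: [0.4443, -0.0794, 0.1987]
tool_rot: [-1.244, 1.186, 1.249]
ft_force: [-0.2, -0.2, 0.5]
grip_width: 0.005
```

Run:
```python
from h import *
st(); print(rel([.389,.28,.2],93),rel([.41,.15,.2],93))
```

```text
t 17.18 p [ 0.4443 -0.0794  0.1987] jaw [-0.051  0.999  0.001] x [-0.003  0.001 -1.   ] F [-0.2 -0.2  0.5] g 0.4 q [ 1.12 -0.09 -0.93  1.92 -0.08  1.28  1.83]
([-0.1, 0.1, -0.2], [-0.6, 37.0, 361.8]) ([-0.1, 0.1, -0.2], [-0.9, 22.6, 230.9])
```

Emit:
servo_tool:
  commands:
    - [[0,0,0,0,5,46,0],[0,0,0,0,10,92,0],[0,0,0,0,14,138,0],[0,0,0,0,18,184,0],[0,0,0,0,22,231,0]]

```text
time: 17.8
position: [0.4121, 0.1504, 0.1993]
tool_rot: [-1.244, 1.188, 1.245]
ft_force: [-0.7, 1.1, -0.9]
grip_width: 0.006
```

Emit:
servo_tool:
  commands:
    - [[0,0,0,0,5,45,0],[0,0,0,0,10,85,0],[0,0,0,0,15,125,0],[0,0,0,0,15,130,0],[0,0,0,0,15,130,0]]

```text
time: 18.42
position: [0.3911, 0.2785, 0.1995]
tool_rot: [-1.245, 1.187, 1.249]
ft_force: [1.0, -0.5, 0.5]
grip_width: 0.005
```

Run:
```python
from h import *
st(); print(rel([.389,.283,.13],93)); save("scene","s6",(180,40,380,190),3)
a=cv2.imread("pics/s6raw.png")
p=[proj("scene",[.5589-.199*.095,.021+.98*.095,z]) for z in(.1495,.057)]; print(p)
```

```text
t 18.43 p [0.3911 0.2785 0.1995] jaw [-0.051  0.999  0.   ] x [-0.003  0.    -1.   ] F [ 1.  -0.5  0.5] g 0.5 q [ 0.7   0.05 -1.38  1.86  0.05  1.28  0.93]
([-0.1, 0.0, -0.2], [69.5, 1.6, 4.6])
[array([286.59479485, 168.21061647]), array([285.6244836 , 193.34835714])]
```

View pics/s6.png

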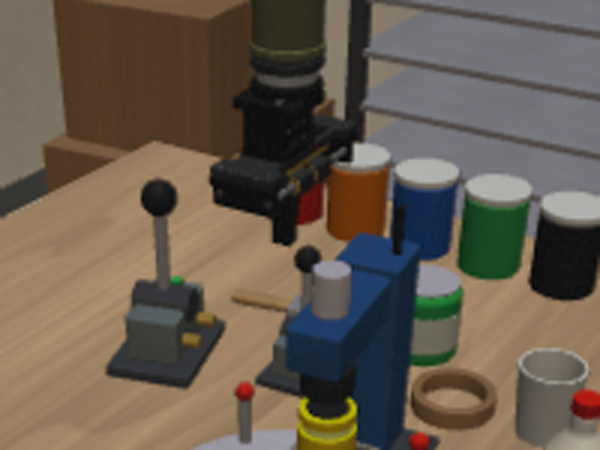

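Emit:
servo_tool:
  commands:
    - [[0,0,0,30,0,0,0],[0,0,0,60,1,0,0],[0,0,0,70,1,0,0],[0,0,0,70,1,5,0],[0,0,0,70,1,8,0]]

```text
time: 19.1
position: [0.3915, 0.2872, 0.1318]
tool_rot: [-1.246, 1.184, 1.243]
ft_force: [-0.1, -0.5, -0.1]
grip_width: 0.007
```

Run:
```python
from h import *
st(); print(ctrl.get_state()["joint_positions"][2]); print(rel([.389,.300,.13],93))
```

```text
t 19.1 p [0.3915 0.2872 0.1318] jaw [-0.048  0.999  0.   ] x [ 0.002  0.    -1.   ] F [-0.1 -0.5 -0.1] g 0.6 q [ 0.53  0.22 -1.32  1.93  0.23  1.16  0.75]
-1.315924268408364
([-0.2, 0.0, 0.1], [1.8, 1.9, 12.9])
```

Emit:
servo_tool:
  commands:
    - [[0,0,0,0,1,13,0],[0,0,0,0,1,26,0],[0,0,0,2,1,38,0],[0,0,0,4,1,50,0],[0,0,0,6,1,62,0]]

```text
time: 19.73
position: [0.3873, 0.347, 0.1256]
tool_rot: [-1.248, 1.189, 1.241]
ft_force: [-2.5, -7.8, 5.6]
grip_width: 0.008
```

Run:
```python
from h import *
st(); save("scene","s7",(180,40,380,190),3)
```

```text
t 19.73 p [0.3873 0.347  0.1256] jaw [-0.048  0.999 -0.005] x [ 0.001 -0.005 -1.   ] F [-2.5 -7.8  5.6] g 0.7 q [ 0.29  0.34 -1.23  1.86  0.35  1.19  0.56]
```

View pics/s7.png

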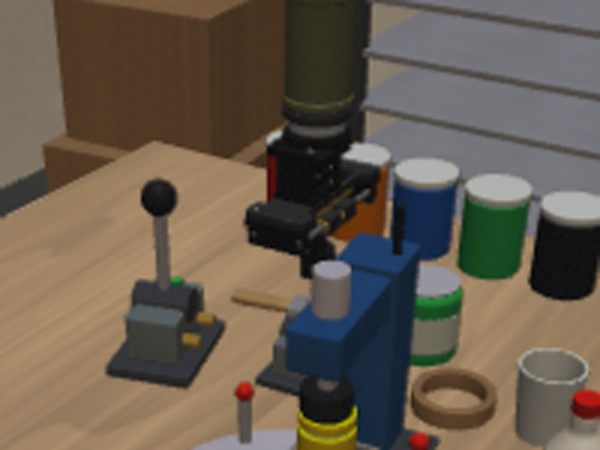

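Emit:
servo_tool:
  commands:
    - [[0,0,0,0,0,4,0],[0,0,0,0,0,6,0],[0,0,0,0,0,6,0],[0,0,0,0,0,6,0],[0,0,0,0,0,6,0]]

```text
time: 20.4
position: [0.3869, 0.3512, 0.1245]
tool_rot: [-1.249, 1.192, 1.241]
ft_force: [-0.5, -7.7, 0.6]
grip_width: 0.01
```

Emit:
servo_tool:
  commands:
    - [[0,0,0,0,0,0,0],[0,0,0,0,0,0,0],[0,0,0,0,0,0,0],[0,0,0,0,0,0,0],[0,0,0,0,0,0,0]]

```text
time: 21.02
position: [0.3869, 0.3512, 0.1245]
tool_rot: [-1.249, 1.192, 1.241]
ft_force: [0.2, -8.0, 0.2]
grip_width: 0.004
```

```bash
python3 - <<'E'
from h import *
st(); save("scene","s8",(270,150,310,195),10)
E
python3 -c "
import cv2
a=[cv2.resize(cv2.imread(f'pics/{n}raw.png')[150:195,265:310],(360,360),interpolation=cv2.INTER_CUBIC) for n in('s7','s8')]
cv2.imwrite('pics/m8.png',cv2.hconcat(a))"
```

```text
t 21.02 p [0.3869 0.3512 0.1245] jaw [-0.047  0.999 -0.007] x [-0.    -0.007 -1.   ] F [ 0.2 -8.   0.2] g 0.3 q [ 0.27  0.35 -1.22  1.85  0.36  1.19  0.55]
```

View pics/m8.png

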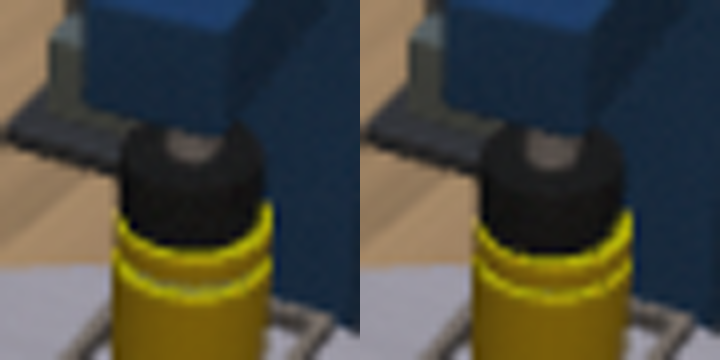

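Emit:
servo_tool:
  commands:
    - [[0,0,0,0,0,3,0],[0,0,0,0,0,5,0],[0,0,0,0,0,5,0],[0,0,0,0,0,5,0],[0,0,0,0,0,5,0]]

```text
time: 21.7
position: [0.3866, 0.354, 0.1236]
tool_rot: [-1.25, 1.196, 1.239]
ft_force: [-0.7, -10.7, -1.5]
grip_width: 0.007
```

Emit:
servo_tool:
  commands:
    - [[0,0,0,0,0,0,0],[0,0,0,0,0,0,0],[0,0,0,0,0,0,0],[0,0,0,0,0,0,0],[0,0,0,0,0,0,0]]

```text
time: 22.32
position: [0.3866, 0.354, 0.1236]
tool_rot: [-1.25, 1.196, 1.239]
ft_force: [0.1, -10.9, -0.8]
grip_width: 0.008
```

Run:
```python
from h import *
st(); save("scene","s9")
a,b=[cv2.imread(f"pics/{n}raw.png") for n in("s8","s9")]
for im in(a,b):  # yellow rows through pot column at x=285
    print([int(im[r,287,0]) for r in range(170,192)],[im[r,287].tolist() for r in range(178,188)])
```

```text
t 22.32 p [0.3866 0.354  0.1236] jaw [-0.046  0.999 -0.011] x [-0.001 -0.011 -1.   ] F [  0.1 -10.9  -0.8] g 0.7 q [ 0.25  0.36 -1.21  1.85  0.37  1.2   0.53]
[65, 37, 30, 31, 24, 23, 20, 19, 20, 21, 18, 19, 10, 10, 10, 10, 10, 10, 10, 10, 10, 10] [[20, 22, 22], [21, 21, 23], [18, 19, 21], [19, 21, 23], [10, 128, 128], [10, 125, 144], [10, 99, 125], [10, 90, 116], [10, 131, 138], [10, 129, 149]]
[74, 47, 32, 29, 31, 23, 19, 19, 19, 19, 22, 21, 14, 10, 10, 10, 10, 10, 10, 10, 10, 10] [[19, 22, 23], [19, 19, 22], [22, 21, 22], [21, 23, 22], [14, 55, 56], [10, 156, 166], [10, 107, 129], [10, 91, 118], [10, 107, 127], [10, 126, 147]]
```

Emit:
servo_tool:
  commands:
    - [[0,0,0,0,0,3,0],[0,0,0,0,0,5,0],[0,0,0,0,0,5,0],[0,0,0,0,0,5,0],[0,0,0,0,0,5,0]]

```text
time: 23.0
position: [0.3867, 0.3544, 0.1234]
tool_rot: [-1.255, 1.206, 1.234]
ft_force: [-2.6, -22.5, 8.1]
grip_width: 0.005
```

Emit:
servo_tool:
  commands:
    - [[0,0,0,0,0,0,0],[0,0,0,0,0,0,0],[0,0,0,0,0,0,0],[0,0,0,0,0,0,0],[0,0,0,0,0,0,0]]

```text
time: 23.62
position: [0.3867, 0.3544, 0.1234]
tool_rot: [-1.255, 1.205, 1.234]
ft_force: [-3.0, -22.8, 9.3]
grip_width: 0.01
```

Run:
```python
from h import *
st(); save("scene","s10")
im=cv2.imread("pics/s10raw.png"); print([im[r,287].tolist() for r in range(178,188)])
```

```text
t 23.62 p [0.3867 0.3544 0.1234] jaw [-0.044  0.999 -0.02 ] x [-0.003 -0.021 -1.   ] F [ -3.  -22.8   9.3] g 0.9 q [ 0.24  0.36 -1.21  1.84  0.37  1.21  0.52]
[[20, 22, 22], [18, 21, 21], [21, 22, 23], [19, 20, 20], [18, 56, 57], [10, 157, 166], [10, 107, 130], [10, 93, 119], [10, 105, 126], [10, 125, 146]]
```

Emit:
servo_tool:
  commands:
    - [[0,0,0,0,0,-20,0],[0,0,0,0,0,-40,0],[0,0,0,0,0,-60,0],[0,0,0,-10,0,-85,0],[0,0,0,-40,0,-90,0]]

```text
time: 24.3
position: [0.3902, 0.2728, 0.1646]
tool_rot: [-1.244, 1.189, 1.244]
ft_force: [0.2, -0.5, 0.6]
grip_width: 0.006
```

Run:
```python
from h import *
st(); s=np.array([*pusher(0,30),.2]); print(rel([.41,.15,.2],93)); save("scene","s11",(170,60,370,240),3); save("top","t11")
T=cv2.imread("pics/t11raw.png")
for b in [(448,305),(361,321),(347,235),(433,219)]:
    im=T.copy(); im[(im[:,:,2]<110)|(im[:,:,1]>0.5*im[:,:,2])]=0
    c,n=blob(im,(b[0]-25,b[1]-25,b[0]+25,b[1]+25),(0,100,80),(180,255,255))
    if n: p=atz("top",c,.1185)[:2]-C; print(n,np.hypot(*p),np.degrees(np.arctan2(p[1],p[0])))
```

```text
t 24.3 p [0.3902 0.2728 0.1646] jaw [-0.047  0.999 -0.001] x [-0.001 -0.002 -1.   ] F [ 0.2 -0.5  0.6] g 0.5 q [ 0.63  0.09 -1.33  1.91  0.1   1.21  0.89]
([-0.3, -0.1, -0.1], [-35.2, -13.9, -123.7])
23 0.13540503292299202 -129.27511836145845
21 0.13455844304407277 140.9636800689728
21 0.1352761151213025 50.82222626079708
22 0.13538589739946236 -39.45183761326649
```

View pics/s11.png

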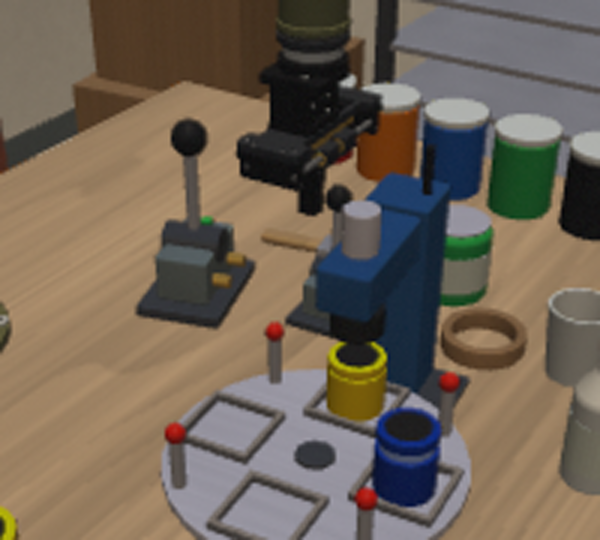

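Run:
```python
from h import *
S=cv2.imread("pics/s11raw.png");T=cv2.imread("pics/t11raw.png")
T=T[150:200,165:250];S=S[100:185,270:330]
cv2.imwrite("pics/m11.png",cv2.hconcat([cv2.resize(T,(510,300),interpolation=cv2.INTER_CUBIC),cv2.resize(S,(212,300),interpolation=cv2.INTER_CUBIC)]))
```

```text
(no output)
```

View pics/m11.png

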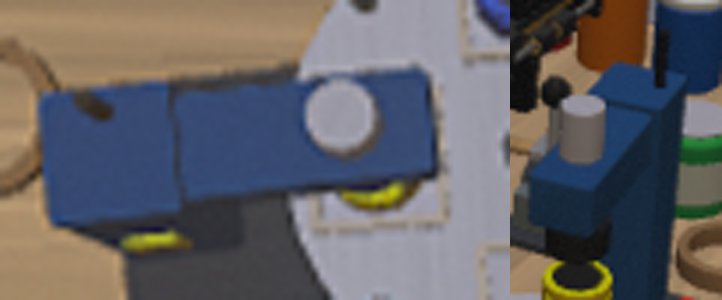

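Run:
```python
from h import *
p,e=tri((290.2,129.3),(221.1,168.1)); d=p[:2]-C; print(p,e,np.hypot(*d),np.degrees(np.arctan2(d[1],d[0]))-90)
f=lambda q:(q[0]/6+164.5,q[1]/6+149.5)
c=[atz("top",f(q),.245)[:2] for q in((40,93),(168,84),(180,212),(52,225))]; print(np.round(c,3)); m=np.mean(c,0)-C; print("col",np.hypot(*m),np.degrees(np.arctan2(m[1],m[0]))-90)
for a,b in((0,1),(3,2)): v=c[a]-c[b]; print(np.degrees(np.arctan2(v[1],v[0]))-90,np.hypot(*v))
a=[atz("top",f(q),.236)[:2] for q in((175,88),(428,68),(437,177),(185,200))]; v=a[0]-a[1];w=a[3]-a[2]
print([np.degrees(np.arctan2(x[1],x[0]))-90 for x in(v,w)]); m=(a[1]+a[2])/2-C; print("tip",np.hypot(*m),np.degrees(np.arctan2(m[1],m[0]))-90)
```

```text
[0.5468184  0.11517889 0.27818844] 0.0014520284790525489 0.0949506667452941 7.3101782819152135
[[0.558 0.273]
 [0.564 0.207]
 [0.499 0.198]
 [0.49  0.263]]
col 0.21669839962917276 8.245986507847874
5.392378258312448 0.06567780602305391
7.227475202394004 0.06546340622776091
[np.float64(5.896270882528938), np.float64(6.6368657328930425)]
tip 0.05219716504850823 11.144077504987848
```

Emit:
servo_tool:
  commands:
    - [[0,0,0,-20,-3,-25,0],[0,0,0,-35,-6,-50,0],[0,0,0,-35,-9,-75,0],[0,0,0,-35,-12,-100,0],[0,0,0,-35,-14,-124,0]]

```text
time: 25.02
position: [0.4106, 0.1512, 0.1998]
tool_rot: [-1.247, 1.185, 1.244]
ft_force: [-0.8, -0.2, -0.1]
grip_width: 0.003
```

Emit:
servo_tool:
  commands:
    - [[4,0,0,0,-5,-46,0],[8,0,0,0,-10,-92,0],[12,0,0,0,-14,-138,0],[16,0,0,0,-18,-184,0],[21,0,0,0,-22,-231,0]]

```text
time: 25.65
position: [0.4442, -0.0791, 0.1998]
tool_rot: [-0.972, 1.343, 0.97]
ft_force: [1.4, -0.1, -0.3]
grip_width: 0.002
```

Run:
```python
from h import *
st(); s=np.array([*pusher(-6,30),.08]); print("start",s,rel(s,72))
Y=np.array([-N[0],-N[1]]);Z=np.array([.312,.95])
for th in (-6,0,15,30,40,50,56): d=(pusher(th)-pusher(-6,30))*1000; print(th,np.round([d@Y,d@Z],1))
```

```text
t 25.65 p [ 0.4442 -0.0791  0.1998] jaw [ 0.314  0.95  -0.001] x [ 0.001 -0.001 -1.   ] F [ 1.4 -0.1 -0.3] g 0.2 q [ 1.01 -0.09 -0.83  1.93 -0.07  1.28  1.45]
start [ 0.43944081 -0.07998232  0.08      ] ([-0.3, -0.0, 0.1], [119.8, 4.4, -2.3])
-6 [-13.5  -0. ]
0 [-27.7  -4.7]
15 [-64.7  -9.8]
30 [-101.7   -5.1]
40 [-125.2    3.3]
50 [-146.8   15.6]
56 [-158.7   24.8]
```

Emit:
servo_tool:
  commands:
    - [[0,0,0,40,4,-2,0],[0,0,0,80,4,-2,0],[0,0,0,120,4,-2,0],[0,0,0,120,-10,-2,0],[0,0,0,120,-24,-7,0]]

```text
time: 26.28
position: [0.4635, -0.0911, 0.0787]
tool_rot: [-0.972, 1.344, 0.976]
ft_force: [-2.3, 1.0, -1.7]
grip_width: 0.006
```

Emit:
servo_tool:
  commands:
    - [[0,0,0,0,-18,-3,0],[0,0,0,0,-37,-5,0],[0,0,0,0,-55,-3,0],[0,0,0,0,-74,0,0],[0,0,0,0,-86,4,0]]

```text
time: 26.9
position: [0.5453, -0.1176, 0.0789]
tool_rot: [-0.97, 1.35, 0.973]
ft_force: [-7.3, -2.0, 1.9]
grip_width: 0.005
```

Emit:
servo_tool:
  commands:
    - [[0,0,0,0,-11,4,0],[0,0,0,0,-22,9,0],[0,0,0,0,-34,17,0],[0,0,0,0,-60,-13,0],[0,0,0,0,-69,-28,0]]

```text
time: 27.52
position: [0.6056, -0.1653, 0.0799]
tool_rot: [-0.972, 1.342, 0.97]
ft_force: [0.6, 0.4, -1.1]
grip_width: 0.005
```

Emit:
servo_tool:
  commands:
    - [[0,0,0,-60,0,0,0],[0,0,0,-120,0,0,0],[0,0,0,-120,50,0,0],[0,0,0,-120,100,0,0],[0,0,0,-120,150,10,0]]

```text
time: 28.15
position: [0.4634, -0.1066, 0.1995]
tool_rot: [-0.971, 1.343, 0.971]
ft_force: [-0.2, 0.4, 1.1]
grip_width: 0.007
```

```bash
cat >> h.py <<'E'
def posts(name):
    T=vision.get_image("top")[:,:,::-1].copy(); cv2.imwrite(f"pics/{name}raw.png",T); im=T.copy()
    im[(im[:,:,2]<110)|(im[:,:,1]>0.5*im[:,:,2])]=0
    m=cv2.inRange(cv2.cvtColor(im,cv2.COLOR_BGR2HSV),(0,100,80),(180,255,255)); n,l,s,c=cv2.connectedComponentsWithStats(m)
    for k in range(1,n):
        p=atz("top",c[k],.1185)[:2]-C
        if s[k,4]>8 and .12<np.hypot(*p)<.15: print("post",s[k,4],round(np.hypot(*p),4),round(np.degrees(np.arctan2(p[1],p[0])),1))
    return T
E
python3 - <<'E'
from h import *
st(); posts("t12"); save("scene","s12",(200,100,400,280),3); print(rel([.445,-.08,.2],93))
E
```

```text
t 28.15 p [ 0.4634 -0.1066  0.1995] jaw [0.313 0.95  0.   ] x [ 0.  0. -1.] F [-0.2  0.4  1.1] g 0.6 q [ 1.07 -0.01 -0.88  1.87 -0.01  1.28  1.44]
post 21 0.1357 -41.2
post 22 0.1349 49.4
post 19 0.1352 139.3
([-21.1, -0.3, -0.2], [-0.7, 22.5, 18.3])
```

Emit:
servo_tool:
  commands:
    - [[-5,0,0,0,5,4,0],[-10,0,0,0,10,8,0],[-16,0,0,0,16,13,0],[-21,0,0,0,22,18,0]]

```text
time: 28.75
position: [0.4498, -0.0826, 0.1998]
tool_rot: [-1.248, 1.183, 1.247]
ft_force: [0.2, -0.0, -0.2]
grip_width: 0.002
```

Run:
```python
from h import *
st(); T=posts("t13"); save("scene","s13"); S=cv2.imread("pics/s13raw.png")
for nm,xy in(("station",(.5465,.115)),("-x",(.465,.009)),("+x",(.653,.033)),("-y",(.571,-.073))):
    q=proj("scene",[*xy,.09]).astype(int); print(nm,q,S[q[1]-2:q[1]+3,q[0]-2:q[0]+3].reshape(-1,3).mean(0))
print(rel([.41,.15,.2],93))
```

```text
t 28.75 p [ 0.4498 -0.0826  0.1998] jaw [-0.052  0.999 -0.   ] x [ 0.001 -0.    -1.   ] F [ 0.2 -0.  -0.2] g 0.2 q [ 1.05 -0.07 -0.87  1.91 -0.06  1.28  1.82]
post 21 0.1358 -39.5
post 23 0.1353 50.5
post 20 0.1349 140.9
station [287 185] [95.84 57.08 45.52]
-x [245 193] [ 10.   128.72 146.72]
+x [305 212] [ 97.04  97.04 101.92]
-y [259 222] [112.6  108.32 112.04]
([-0.1, -0.0, 0.0], [-0.3, 27.8, 233.9])
```

Emit:
servo_tool:
  commands:
    - [[0,0,0,0,6,47,0],[0,0,0,0,12,94,0],[0,0,0,0,18,141,0],[0,0,0,0,23,188,0],[0,0,0,0,28,234,0]]

```text
time: 29.48
position: [0.41, 0.1509, 0.1999]
tool_rot: [-1.245, 1.186, 1.243]
ft_force: [-0.0, 0.5, -0.3]
grip_width: 0.007
```

Emit:
servo_tool:
  commands:
    - [[0,0,0,0,5,45,0],[0,0,0,0,10,85,0],[0,0,0,0,15,125,0],[0,0,0,30,15,130,0],[0,0,0,60,15,130,0]]

```text
time: 30.1
position: [0.3892, 0.2797, 0.1391]
tool_rot: [-1.243, 1.184, 1.245]
ft_force: [1.2, -0.4, 0.3]
grip_width: 0.007
```

Emit:
servo_tool:
  commands:
    - [[0,0,0,9,1,0,0],[0,0,0,9,1,0,0]]

```text
time: 30.35
position: [0.3874, 0.2786, 0.1307]
tool_rot: [-1.244, 1.186, 1.246]
ft_force: [-0.1, -0.0, 0.1]
grip_width: 0.002
```

Run:
```python
from h import *
st(); print(rel([.3915,.2872,.1318],93))
```

```text
t 30.35 p [0.3874 0.2786 0.1307] jaw [-0.049  0.999  0.001] x [-0.001  0.001 -1.   ] F [-0.1 -0.   0.1] g 0.2 q [ 0.58  0.19 -1.34  1.95  0.2   1.15  0.79]
([-0.2, 0.0, -0.0], [-1.1, -4.5, 8.4])
```

Emit:
servo_tool:
  commands:
    - [[0,0,0,0,-2,15,0],[0,0,0,0,-2,30,0],[0,0,0,2,-2,44,0],[0,0,0,4,-2,57,0],[0,0,0,6,-2,70,0]]

```text
time: 30.98
position: [0.3874, 0.3465, 0.1262]
tool_rot: [-1.248, 1.189, 1.24]
ft_force: [-2.3, -8.2, 5.7]
grip_width: 0.003
```

Emit:
servo_tool:
  commands:
    - [[0,0,0,0,0,5,0],[0,0,0,0,0,10,0],[0,0,0,0,0,15,0],[0,0,0,0,0,16,0],[0,0,0,0,0,16,0]]

```text
time: 31.6
position: [0.3866, 0.3544, 0.1239]
tool_rot: [-1.254, 1.204, 1.233]
ft_force: [-2.9, -20.5, 5.1]
grip_width: 0.004
```

Emit:
servo_tool:
  commands:
    - [[0,0,0,0,0,0,0],[0,0,0,0,0,0,0],[0,0,0,0,0,0,0],[0,0,0,0,0,0,0],[0,0,0,0,0,0,0]]

```text
time: 32.22
position: [0.3867, 0.3544, 0.1239]
tool_rot: [-1.254, 1.204, 1.233]
ft_force: [-2.1, -20.9, 5.4]
grip_width: 0.006
```

Emit:
servo_tool:
  commands:
    - [[0,0,0,0,0,0,0],[0,0,0,0,0,0,0],[0,0,0,0,0,0,0],[0,0,0,0,0,0,0],[0,0,0,0,0,0,0]]

```text
time: 32.85
position: [0.3867, 0.3544, 0.1239]
tool_rot: [-1.254, 1.204, 1.233]
ft_force: [-2.6, -19.5, 5.2]
grip_width: 0.006
```

Run:
```python
from h import *
st(); save("scene","s14")
for n in ("s10","s14"):
    im=cv2.imread(f"pics/{n}raw.png"); print([im[r,287].tolist() for r in range(178,190)])
cv2.imwrite("pics/m14.png",cv2.resize(im[140:200,255:320],(650,600),interpolation=cv2.INTER_CUBIC))
```

```text
t 32.85 p [0.3867 0.3544 0.1239] jaw [-0.043  0.999 -0.019] x [-0.001 -0.019 -1.   ] F [ -2.6 -19.5   5.2] g 0.5 q [ 0.24  0.36 -1.21  1.84  0.37  1.21  0.52]
[[20, 22, 22], [18, 21, 21], [21, 22, 23], [19, 20, 20], [18, 56, 57], [10, 157, 166], [10, 107, 130], [10, 93, 119], [10, 105, 126], [10, 125, 146], [10, 98, 124], [10, 92, 119]]
[[20, 21, 22], [19, 21, 21], [16, 20, 21], [23, 24, 24], [44, 25, 21], [118, 41, 17], [100, 38, 17], [72, 29, 15], [65, 25, 14], [98, 35, 13], [73, 26, 14], [66, 25, 12]]
```

View pics/m14.png

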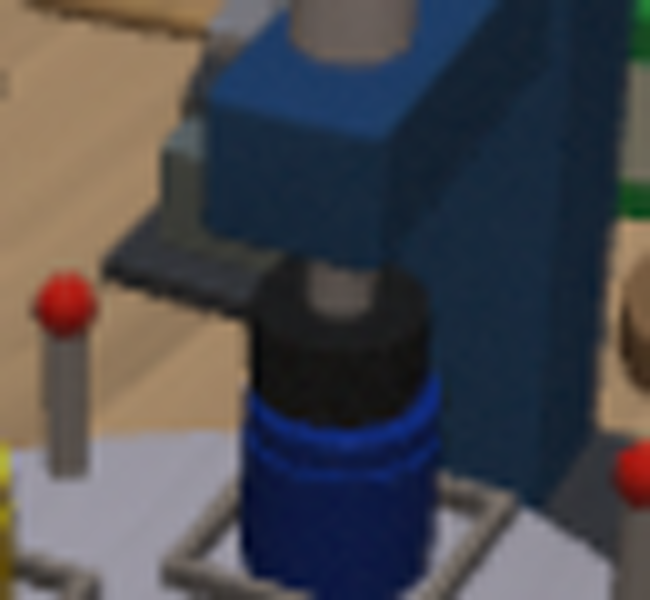

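Emit:
servo_tool:
  commands:
    - [[0,0,0,0,0,-20,0],[0,0,0,0,0,-40,0],[0,0,0,0,0,-60,0],[0,0,0,-10,0,-85,0],[0,0,0,-40,0,-90,0]]

```text
time: 33.52
position: [0.3902, 0.2721, 0.1652]
tool_rot: [-1.244, 1.189, 1.242]
ft_force: [0.2, -0.0, 0.9]
grip_width: 0.004
```

Run:
```python
from h import *
st(); T=posts("t15"); cv2.imwrite("pics/t15.png",cv2.resize(T,(800,600),interpolation=cv2.INTER_CUBIC)); save("scene","s15"); S=cv2.imread("pics/s15raw.png"); S0=cv2.imread("pics/s11raw.png")
print("knob",[blob(i,(425,180,457,215),(0,0,0),(180,255,45)) for i in(cv2.imread("pics/scene0raw.png"),S)])
print(rel([.41,.15,.2],93))
```

```text
t 33.52 p [0.3902 0.2721 0.1652] jaw [-0.045  0.999 -0.002] x [-0.    -0.002 -1.   ] F [ 0.2 -0.   0.9] g 0.4 q [ 0.64  0.09 -1.33  1.91  0.09  1.21  0.89]
post 22 0.1354 -39.5
post 21 0.1353 50.8
post 23 0.1354 -129.3
post 21 0.1346 141.0
knob [(array([281.84444444, 126.11111111]), 45), (array([277.12056738, 123.29787234]), 141)]
([-0.4, -0.0, 0.5], [-31.5, -11.9, -125.5])
```

View pics/t15.png

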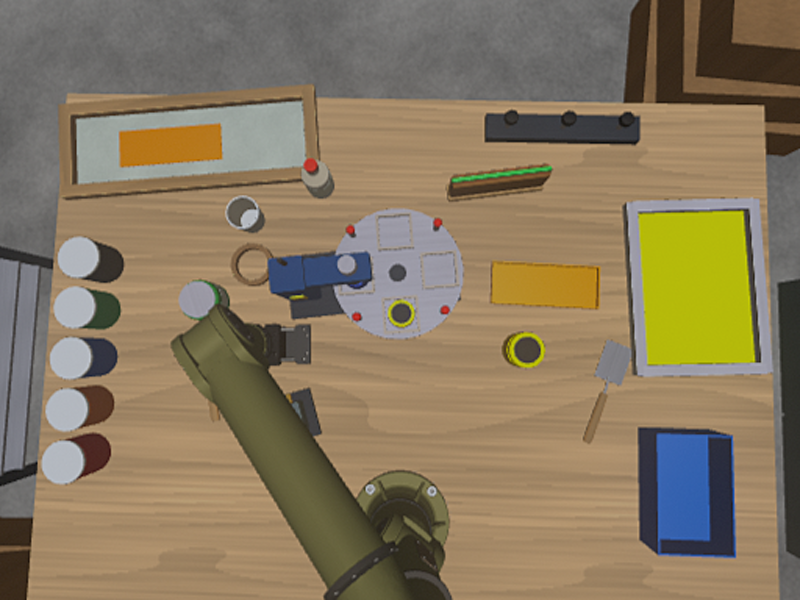

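Emit:
servo_tool:
  commands:
    - [[0,0,0,-20,-3,-25,80],[0,0,0,-35,-6,-50,80],[0,0,0,-35,-9,-75,80],[0,0,0,-35,-11,-100,80],[0,0,0,-35,-13,-125,80]]

```text
time: 34.25
position: [0.4094, 0.1497, 0.2003]
tool_rot: [-1.247, 1.185, 1.243]
ft_force: [1.0, -0.2, 0.3]
grip_width: 0.488
```

Run:
```python
from h import *
T=cv2.imread("pics/t15raw.png"); S=cv2.imread("pics/s15raw.png")
def circ(im,box):
    x0,y0,x1,y1=box; m=cv2.inRange(cv2.cvtColor(im[y0:y1,x0:x1],cv2.COLOR_BGR2HSV),(22,120,60),(36,255,255)); (cx,cy),r=cv2.minEnclosingCircle(cv2.findNonZero(m)); return (cx+x0,cy+y0),r
c,r=circ(T,(240,185,275,215)); print(c,r,atz("top",c,.112))
h=cv2.cvtColor(T[160:205,305:392],cv2.COLOR_BGR2HSV); m=cv2.inRange(h,(8,120,60),(20,255,255)); (a,b),wh,an=cv2.minAreaRect(cv2.findNonZero(m)); 
box=cv2.boxPoints(((a,b),wh,an))+[305,160]; w=np.array([atz("top",q,.012)[:2] for q in box]); print(w.round(3).tolist(),w.mean(0))
st(); print(rel([.4645,.0116,.2],93))
```

```text
(256.281457901001, 200.43377494812012) 8.73701000213623 [0.463087  0.0103534 0.112    ]
[[0.497, -0.195], [0.601, -0.199], [0.593, -0.453], [0.49, -0.447]] [ 0.54545641 -0.32349941]
t 34.25 p [0.4094 0.1497 0.2003] jaw [-0.049  0.999 -0.002] x [ 0.002 -0.001 -1.   ] F [ 1.  -0.2  0.3] g 42.4 q [ 0.8  -0.2  -1.07  1.95 -0.18  1.29  1.41]
([-0.2, -0.1, 0.1], [0.6, -48.3, -140.6])
```

Emit:
servo_tool:
  commands:
    - [[0,0,0,0,-16,-46,80],[0,0,0,0,-32,-93,80],[0,0,0,0,-48,-140,80],[0,0,0,30,-48,-140,80],[0,0,0,50,-48,-140,80]]

```text
time: 34.88
position: [0.464, 0.0122, 0.1491]
tool_rot: [-1.244, 1.186, 1.243]
ft_force: [-0.1, -0.2, 0.2]
grip_width: 0.909
```

Run:
```python
from h import *
st(); print(rel([.464,.011,.076],93))
```

```text
t 34.88 p [0.464  0.0122 0.1491] jaw [-0.047  0.999 -0.   ] x [ 0.001 -0.    -1.   ] F [-0.1 -0.2  0.2] g 79.1 q [ 0.89  0.01 -0.97  1.96  0.01  1.17  1.54]
([-0.3, -0.0, 0.0], [73.1, 0.1, -1.2])
```

Emit:
servo_tool:
  commands:
    - [[0,0,0,35,0,-1,80],[0,0,0,65,0,-1,80],[0,0,0,74,0,-1,80],[0,0,0,74,0,-1,80],[0,0,0,74,0,-1,50]]

```text
time: 35.5
position: [0.4649, 0.0118, 0.0769]
tool_rot: [-1.247, 1.184, 1.243]
ft_force: [0.2, 0.3, 0.9]
grip_width: 0.864
```

Emit:
servo_tool:
  commands:
    - [[0,0,0,0,0,0,50],[0,0,0,0,0,0,50],[0,0,0,0,0,0,50],[0,0,0,-10,0,0,50],[0,0,0,-20,0,0,50]]

```text
time: 36.12
position: [0.4632, 0.0121, 0.0958]
tool_rot: [-1.245, 1.186, 1.246]
ft_force: [-0.4, -0.2, -2.0]
grip_width: 0.685
```

Emit:
servo_tool:
  commands:
    - [[0,0,0,-40,0,0,50],[0,0,0,-80,0,0,50],[0,0,0,-110,0,0,50],[0,0,0,-110,0,-50,50],[0,0,0,-110,0,-100,50]]

```text
time: 36.75
position: [0.4689, -0.0888, 0.2067]
tool_rot: [-1.249, 1.185, 1.245]
ft_force: [0.2, -0.5, -2.0]
grip_width: 0.685
```

Run:
```python
from h import *
st(); print(rel([.543,-.383,.2],93)); print(rel([.543,-.383,.021],93))
```

```text
t 36.75 p [ 0.4689 -0.0888  0.2067] jaw [-0.051  0.999 -0.002] x [ 0.002 -0.002 -1.   ] F [ 0.2 -0.5 -2. ] g 59.6 q [ 1.01 -0.02 -0.86  1.86 -0.01  1.29  1.78]
([-0.1, -0.1, 0.1], [7.3, -58.9, -297.6])
([-0.1, -0.1, 0.1], [186.3, -58.6, -297.3])
```

Emit:
servo_tool:
  commands:
    - [[0,0,0,0,-12,-60,50],[0,0,0,0,-24,-120,50],[0,0,0,0,-36,-180,50],[0,0,0,0,-48,-240,50],[0,0,0,0,-59,-298,50]]

```text
time: 37.38
position: [0.5423, -0.3849, 0.2056]
tool_rot: [-1.245, 1.185, 1.245]
ft_force: [1.9, 0.7, -1.5]
grip_width: 0.687
```

Emit:
servo_tool:
  commands:
    - [[0,0,0,0,0,0,50],[0,0,0,50,0,0,50],[0,0,0,100,0,0,50],[0,0,0,150,0,0,50],[0,0,0,165,0,0,50]]

```text
time: 38.0
position: [0.5397, -0.3807, 0.0372]
tool_rot: [-1.24, 1.186, 1.252]
ft_force: [0.1, 0.1, -2.2]
grip_width: 0.684
```

Emit:
servo_tool:
  commands:
    - [[0,0,0,0,0,0,50]]

```text
time: 38.12
position: [0.5421, -0.3823, 0.0407]
tool_rot: [-1.245, 1.185, 1.246]
ft_force: [-0.4, -0.2, -1.9]
grip_width: 0.683
```

Run:
```python
from h import *
st(); print(rel([.543,-.383,.024],93))
```

```text
t 38.12 p [ 0.5421 -0.3823  0.0407] jaw [-0.049  0.999  0.001] x [-0.001  0.001 -1.   ] F [-0.4 -0.2 -1.9] g 59.5 q [ 1.05  0.57 -0.64  1.59  0.37  1.11  1.94]
([-0.2, 0.1, -0.0], [16.7, -0.9, -0.8])
```

Emit:
servo_tool:
  commands:
    - [[0,0,0,8,0,0,50],[0,0,0,15,0,0,50],[0,0,0,16,0,0,50],[0,0,0,16,0,0,72],[0,0,0,16,0,0,72]]

```text
time: 38.75
position: [0.5429, -0.3832, 0.0255]
tool_rot: [-1.247, 1.185, 1.244]
ft_force: [-0.7, -0.6, 0.3]
grip_width: 0.797
```

Emit:
servo_tool:
  commands:
    - [[0,0,0,0,0,0,72],[0,0,0,-40,0,0,72],[0,0,0,-90,0,0,72],[0,0,0,-140,0,0,20],[0,0,0,-170,0,0,0]]

```text
time: 39.38
position: [0.5433, -0.3832, 0.1982]
tool_rot: [-1.249, 1.185, 1.242]
ft_force: [1.1, -0.1, -1.0]
grip_width: 0.68
```

Run:
```python
from h import *
st(); s=np.array([*pusher(-6,30),.08]); print("start",s,rel([*s[:2],.2],72)); save("scene","s17"); S=cv2.imread("pics/s17raw.png"); posts("t17")
c=[proj("scene",[.542,-.383,z]) for z in(.01,.03,.06)]
for q in c: x,y=q.astype(int); print(q,S[y,x])
m=cv2.inRange(cv2.cvtColor(S[200:340,100:220],cv2.COLOR_BGR2HSV),(22,120,60),(36,255,255)); n,l,t,ce=cv2.connectedComponentsWithStats(m); print(t[1:][t[1:,4]>40].tolist())
```

```text
t 39.38 p [ 0.5433 -0.3832  0.1982] jaw [-0.049  0.999 -0.003] x [ 0.003 -0.003 -1.   ] F [ 1.1 -0.1 -1. ] g 59.2 q [ 1.08  0.44 -0.69  1.43  0.28  1.37  2.  ]
start [ 0.43944081 -0.07998232  0.08      ] ([20.8, -0.1, 0.2], [-3.0, 88.8, 307.9])
post 22 0.1354 -39.5
post 21 0.1353 50.8
post 23 0.1354 -129.3
post 21 0.1346 141.0
[173.3876875  317.05014716] [ 10 106 131]
[172.10103328 311.73698481] [ 10 178 177]
[170.10264971 303.48477822] [31 32 33]
[[50, 43, 30, 30, 615], [57, 92, 30, 38, 653]]
```

Emit:
servo_tool:
  commands:
    - [[4,0,0,0,16,56,0],[8,0,0,0,32,112,0],[12,0,0,0,48,168,0],[16,0,0,0,64,224,0],[20.8,0,0,0,80,278,0]]

```text
time: 40.1
position: [0.4474, -0.1072, 0.1936]
tool_rot: [-0.973, 1.343, 0.974]
ft_force: [0.5, 0.6, 0.4]
grip_width: 0.05
```

Run:
```python
from h import *
st(); s=np.array([*pusher(-6,30),.08]); print(rel(s,72))
```

```text
t 40.1 p [ 0.4474 -0.1072  0.1936] jaw [ 0.311  0.95  -0.   ] x [-0.001  0.    -1.   ] F [0.5 0.6 0.4] g 4.3 q [ 1.04 -0.05 -0.82  1.91 -0.04  1.27  1.48]
([-0.1, -0.0, -0.1], [113.6, 15.9, 23.4])
```

Emit:
servo_tool:
  commands:
    - [[0,0,0,0,16,23,0],[0,0,0,50,16,23,0],[0,0,0,100,16,23,0],[0,0,0,116,16,23,0],[0,0,0,116,2,23,0]]

```text
time: 40.72
position: [0.4523, -0.0863, 0.0774]
tool_rot: [-0.974, 1.344, 0.978]
ft_force: [0.4, -0.1, 0.9]
grip_width: 0.004
```

Run:
```python
from h import *
st(); print(rel([*pusher(-6,16.5),.08],72))
```

```text
t 40.73 p [ 0.4523 -0.0863  0.0774] jaw [ 0.308  0.951 -0.   ] x [-0.003  0.001 -1.   ] F [ 0.4 -0.1  0.9] g 0.3 q [ 0.98  0.12 -0.88  2.05  0.1   1.03  1.31]
([0.0, -0.0, -0.2], [-2.6, 0.7, 2.0])
```

Emit:
servo_tool:
  commands:
    - [[0,0,0,0,-14,-5,0],[0,0,0,0,-32,-8,0],[0,0,0,0,-51,-10,0],[0,0,0,0,-69,-8,0],[0,0,0,0,-88,-5,0]]

```text
time: 41.35
position: [0.5338, -0.1212, 0.0782]
tool_rot: [-0.972, 1.349, 0.976]
ft_force: [-9.6, -0.2, 4.9]
grip_width: 0.008
```

Emit:
servo_tool:
  commands:
    - [[0,0,0,0,-12,4,0],[0,0,0,0,-23,8,0],[0,0,0,0,-34,14,0],[0,0,0,0,-45,20,0],[0,0,0,0,-57,30,0]]

```text
time: 41.98
position: [0.6008, -0.1075, 0.0789]
tool_rot: [-0.975, 1.341, 0.974]
ft_force: [0.7, -0.4, 0.3]
grip_width: 0.0
```

Emit:
servo_tool:
  commands:
    - [[0,0,0,0,-26,-30,0],[0,0,0,0,-35,-45,0],[0,0,0,-60,-35,-45,0],[0,0,0,-120,-35,-45,0],[0,0,0,-120,15,-45,70]]

```text
time: 42.6
position: [0.5766, -0.1459, 0.2047]
tool_rot: [-0.979, 1.332, 0.967]
ft_force: [0.2, 0.3, 0.7]
grip_width: 0.057
```

Emit:
servo_tool:
  commands:
    - [[-4,0,0,0,40,0,80],[-8,0,0,0,80,0,80],[-13,0,0,0,100,0,80],[-17,0,0,0,110,0,80],[-21,0,0,0,110,0,80]]

```text
time: 43.22
position: [0.4658, -0.1114, 0.1987]
tool_rot: [-1.25, 1.184, 1.249]
ft_force: [0.1, -0.1, 0.2]
grip_width: 0.603
```

Run:
```python
from h import *
st(); T=posts("t18"); save("scene","s18")
h=cv2.cvtColor(T,cv2.COLOR_BGR2HSV); m=cv2.inRange(h[180:215,235:275],(105,150,50),(125,255,255)); pts=cv2.findNonZero(m)
if pts is not None: (a,b),r=cv2.minEnclosingCircle(pts); print(len(pts),(a+235,b+180),r,atz("top",(a+235,b+180),.112))
print(rel([.464,.011,.2],93))
```

```text
t 43.23 p [ 0.4658 -0.1114  0.1987] jaw [-0.055  0.999 -0.002] x [-0.001 -0.002 -1.   ] F [ 0.1 -0.1  0.2] g 52.5 q [ 1.09  0.   -0.9   1.87  0.    1.27  1.82]
post 21 0.1358 -39.5
post 23 0.1351 50.4
post 22 0.1353 140.5
68 (255.74528312683105, 199.80188751220703) 8.293673515319824 [0.46517642 0.01221838 0.112     ]
([0.0, -0.0, -0.0], [-1.4, -4.1, 122.4])
```

Emit:
servo_tool:
  commands:
    - [[0,0,0,0,-1,41,80],[0,0,0,0,-2,82,80],[0,0,0,0,-3,122,80],[0,0,0,20,-3,122,80],[0,0,0,50,-3,122,80]]

```text
time: 43.95
position: [0.4641, 0.0109, 0.1488]
tool_rot: [-1.25, 1.183, 1.245]
ft_force: [0.3, -0.4, 0.2]
grip_width: 0.921
```

Run:
```python
from h import *
st(); print(rel([.464,.0115,.076],93))
```

```text
t 43.95 p [0.4641 0.0109 0.1488] jaw [-0.052  0.999 -0.001] x [ 0.002 -0.001 -1.   ] F [ 0.3 -0.4  0.2] g 80.2 q [ 0.97  0.02 -1.05  1.96  0.02  1.17  1.54]
([0.0, -0.1, 0.1], [72.8, 0.2, 0.7])
```

Same grasp as for yellow, then over to the other half of the tray.

Emit:
servo_tool:
  commands:
    - [[0,0,0,35,0,0,80],[0,0,0,65,0,0,80],[0,0,0,74,0,0,80],[0,0,0,74,0,0,80],[0,0,0,74,0,0,50]]

```text
time: 44.58
position: [0.4643, 0.0102, 0.0757]
tool_rot: [-1.249, 1.183, 1.246]
ft_force: [0.4, 0.9, 0.2]
grip_width: 0.869
```

Emit:
servo_tool:
  commands:
    - [[0,0,0,0,0,0,50],[0,0,0,0,0,0,50],[0,0,0,0,0,0,50],[0,0,0,-10,0,0,50],[0,0,0,-20,0,0,50]]

```text
time: 45.2
position: [0.4629, 0.0103, 0.0949]
tool_rot: [-1.248, 1.184, 1.249]
ft_force: [0.3, -1.7, -1.1]
grip_width: 0.68
```

Emit:
servo_tool:
  commands:
    - [[0,0,0,-40,0,0,50],[0,0,0,-80,0,0,50],[0,0,0,-110,0,0,50],[0,0,0,-110,0,-50,50],[0,0,0,-110,0,-100,50]]

```text
time: 45.82
position: [0.4689, -0.0906, 0.2058]
tool_rot: [-1.252, 1.183, 1.247]
ft_force: [-0.4, 0.7, -1.4]
grip_width: 0.685
```

Run:
```python
from h import *
st(); print(rel([.544,-.265,.2],93)); S=cv2.imread("pics/s18raw.png"); save("scene","s19"); S2=cv2.imread("pics/s19raw.png")
for s in(S,S2):
    m=cv2.inRange(cv2.cvtColor(s[200:340,100:220],cv2.COLOR_BGR2HSV),(22,120,60),(36,255,255)); n,l,t,ce=cv2.connectedComponentsWithStats(m); print(t[1:][t[1:,4]>40].tolist())
```

```text
t 45.83 p [ 0.4689 -0.0906  0.2058] jaw [-0.055  0.999 -0.003] x [ 0.002 -0.002 -1.   ] F [-0.4  0.7 -1.4] g 59.6 q [ 1.1  -0.01 -0.95  1.86 -0.01  1.29  1.78]
([0.1, -0.1, 0.1], [6.4, -65.5, -178.2])
[[45, 27, 35, 46, 997], [57, 92, 30, 38, 653]]
[[45, 27, 35, 46, 998], [57, 92, 30, 38, 653]]
```

Emit:
servo_tool:
  commands:
    - [[0,0,0,0,-16,-45,50],[0,0,0,0,-33,-90,50],[0,0,0,0,-49,-134,50],[0,0,0,0,-65,-178,50],[0,0,0,0,-65,-178,50]]

```text
time: 46.5
position: [0.5423, -0.2687, 0.2036]
tool_rot: [-1.242, 1.187, 1.244]
ft_force: [-0.9, 0.9, -2.2]
grip_width: 0.682
```

Emit:
servo_tool:
  commands:
    - [[0,0,0,50,0,0,50],[0,0,0,100,0,0,50],[0,0,0,150,0,0,50],[0,0,0,165,0,0,50],[0,0,0,165,0,0,50]]

```text
time: 47.12
position: [0.5427, -0.2635, 0.0399]
tool_rot: [-1.247, 1.183, 1.249]
ft_force: [0.8, -0.2, -1.5]
grip_width: 0.682
```

Run:
```python
from h import *
st(); print(rel([.543,-.265,.0235],93))
```

```text
t 47.12 p [ 0.5427 -0.2635  0.0399] jaw [-0.053  0.999  0.001] x [-0.     0.001 -1.   ] F [ 0.8 -0.2 -1.5] g 59.3 q [ 1.04  0.5  -0.78  1.74  0.39  1.07  1.74]
([0.0, 0.0, -0.0], [16.4, -0.2, -1.5])
```

Emit:
servo_tool:
  commands:
    - [[0,0,0,8,0,-1,50],[0,0,0,15,0,-1,50],[0,0,0,16,0,-1,50],[0,0,0,16,0,-1,72],[0,0,0,16,0,-1,72]]

```text
time: 47.75
position: [0.5434, -0.2652, 0.0242]
tool_rot: [-1.249, 1.183, 1.247]
ft_force: [0.2, 0.2, -0.2]
grip_width: 0.798
```

Emit:
servo_tool:
  commands:
    - [[0,0,0,0,0,0,72],[0,0,0,-40,0,0,72],[0,0,0,-90,0,0,72],[0,0,0,-140,0,0,72],[0,0,0,-190,0,0,72]]

```text
time: 48.38
position: [0.5428, -0.2649, 0.2155]
tool_rot: [-1.249, 1.184, 1.248]
ft_force: [0.7, -0.3, 0.5]
grip_width: 0.83
```

Emit:
servo_tool:
  commands:
    - [[0,0,0,0,20,-60,72],[0,0,0,-20,50,-110,72],[0,0,0,-20,80,-160,72],[0,0,0,-20,80,-210,72],[0,0,0,-20,80,-210,72]]

```text
time: 49.0
position: [0.4712, -0.4841, 0.2321]
tool_rot: [-1.242, 1.189, 1.243]
ft_force: [-0.4, 1.1, -0.6]
grip_width: 0.823
```

Run:
```python
from h import *
st(); posts("t20"); save("scene","s20")
S=cv2.imread("pics/s20raw.png"); cv2.imwrite("pics/f.png",cv2.resize(S[70:350,100:420],(686,600),interpolation=cv2.INTER_CUBIC))
```

```text
t 49.0 p [ 0.4712 -0.4841  0.2321] jaw [-0.045  0.999 -0.   ] x [-0.001 -0.    -1.   ] F [-0.4  1.1 -0.6] g 71.6 q [ 1.29  0.47 -0.75  1.34  0.32  1.45  2.17]
post 23 0.1354 -39.3
post 21 0.1347 51.1
post 23 0.1354 -129.3
post 20 0.1349 141.1
```

View pics/f.png

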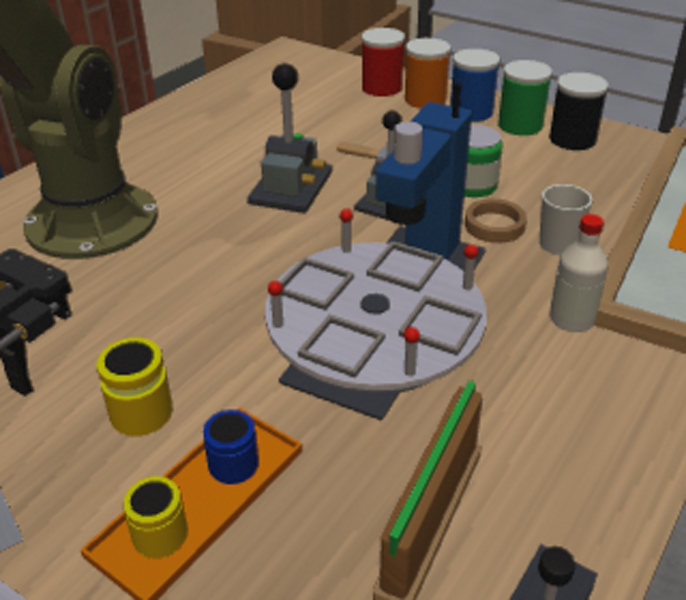

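```bash
python3 -c "
from bench import close_job
print(close_job())"
```

```text
the job is handed in; nothing more can be done
None
```

Both pots that were on the bench, yellow and blue, are capped in that order and stand upright in the orange tray. I found no white or red pot in the top views. The job is handed in at about 49 s on the robot's clock; the hand-in gave no verdict.

- **Capping:** I stood the pots in the nests and turned the table by its posts from detent to detent, three quarter turns. Each time I pushed the valve lever left to its stop and held it for over a second; the force on the lever rose to about 20 N there. Before letting go, the pictures showed both lids pressed home.
- **Last pictures:** Both pots are upright in the tray and the robot touches nothing. The lever knob is back at its starting place to about 1 pixel, and the other things on the bench look unmoved.
- **Disagreement:** The turntable rests about 2° from the detent, within the 7° allowed, judged against a press yaw of about 7.5° taken from the column and ram. My first yaw estimate from the posts was 11.5°, because the table started a few degrees off its detent. The last capping force and picture checks were made with the corrected value, and both pots lined up well under the ram.

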